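# Unlock the returns tray and sort full jars from empty ones

## Robot

A 6-joint arm with a two-finger parallel gripper is mounted at the origin on the work surface. World frame = base frame: x ahead of the robot, y to its left, z up, the work surface at z = 0. Lengths are in m, angles in rad, forces in N, time in s.
With the tool pointing down it reaches from about 0.375 to 0.9 m from the base axis. Payload 3.1 kg.
Tool frame: the origin (TCP) lies midway between the tips of the shut fingers; the grasp point (between the pads) lies 19 mm behind it; z points along the fingers, y is the line along which they close (so a half turn about z gives the same grasp; the last joint's range is limited). The gripper opens to 85 mm and grips with 20 to 120 N. Pads are 22 mm wide; open, the fingers measure 114 mm over their backs; the gripper's body (76 mm by 85 mm) begins 54 mm behind the grasp point. The pads swing forward as they close: fully open they stand 13 mm farther back than shut.
Start: joints at [-1.44, 0.527, 1.433, -0, 1.181, -0.178], TCP at [0.19, -0.595, 0.231] pointing down, gripper open.
Joint ranges: [-3.08, 3.08], [-0.75, 2.2], [0.22, 2.44], [-1.43, 4.57], [0, 2.65], [-2.85, 2.85]. Speed limits (rad/s): [2.79, 2.79, 3.14, 3.14, 3.14, 3.14].

## Interface

Orientations are given as a unit quaternion [x, y, z, w].
In Python, from station import manip gives the robot as it stands. The module is installed in compiled form; this text tells all that it offers.
- The arm moves only by the tool apply_moves, never from a script. Its arguments are lists of equal length, an entry for each row: "claw": the gripper's target within -1 to 1 (fully open at 1, half-way at 0, shut at -1); "travel": the shift along the tool's x, y, z scaled (see below), a list of three; "turn": the turn, a rotation vector about the tool's x, y, z scaled (see below), a list of three. In form: {"claw": [claw, ...], "travel": [[dx, dy, dz], ...], "turn": [[rx, ry, rz], ...]}. A call has 1 to 5 rows; each row is the pose to reach, as a shift and turn from the pose commanded when the call began, along the tool's axes at that moment, turning the shorter way round; what a row does not reach only later rows make up. The controller multiplies each number of a shift by 800 mm and each number of a turn by 180 degrees. A row lasts 1/12 s, in which the tool goes at most 41.7 mm and 7.16 degrees, less where a joint would pass 70% of its speed; a pose out of reach is approached as far as the arm can. A call with a number of a shift or a turn outside -1 to 1 is refused whole. A call with a gripper value outside its range is refused whole. The fingers move at their own pace and stop on an object; "newtons" is the grip in N (left out, the last holds). Time passes only in rows, so rows that repeat a pose let the fingers close. It gives the time, the measured TCP pose, the force, the opening and the grip force at its end, in the units of the state.
- manip.sense(): the state, without advancing time (a new reading comes with each control period).
- manip.snapshot(name): name is "scene" or "top" or "wrist"; returns a dict with "pixels" (420x560x3 uint8, red, green, blue), "depth" (420x560 float32, m along the optical axis (not along the pixel's ray), 0 where there is no reading), "intrinsics" (3x3 intrinsics, pixels), "R" (3x3) and "t" (3): a world point X has camera coordinates R X + t. Camera axes: x right, y down, z forward; pixel columns grow to the right and rows downward; lengths in m; the calibration is good to about 2 mm. A picture is of the moment at which its call begins.
- manip.sign_off(): hands the job in; it is judged then, once.
The state is a dict: "t": time; "q": joint angles; "qd": joint speeds; "tau": joint torques, N m; "tcp_pos": TCP position; "tool_rot": TCP orientation; "force": force on the tool from outside, world axes, zero at the start; "ft_torque": the same for the moment, N m; "finger_gap": opening from 0.0 (shut) to 1.0 (fully open); "gripper_force": force on a finger pad.
Only numpy, scipy, OpenCV 4.12 (cv2) and the standard library are available. Lean on these libraries where they do the work, as an engineer would, in place of code of your own. Each camera call takes 0.05 s, during which the arm holds its last target. There are 200 camera calls.

## Task

Draw the keeper pin out of the returns cabinet, park it hanging in the side notch of the yellow bracket, and then pull the tray out. The sealed jars on the counter all look alike, so feel their weight: stand every full one in the tray and every empty one in the blue crate, upright and set down gently. Finally push the tray fully home, leaving the pin parked and the other things on the counter where they are.

Things in the scene. Friction and masses are not known exactly. Their poses are not given: they have to be found in the camera images.
- rack: Fixed dark steel returns cabinet, 270 mm (its x) by 140 mm (its y), roof top 133 mm up, front open and facing its own -y. Origin on the counter, middle of its front edge; z up. Outside its -x side: in front the yellow keeper block with the bore (40x40 mm, 60 tall), beside the wall the yellow parking bracket.
- bore (a point): Bore axis at the top face of the shut tray's ear, 80 mm above the counter; axes as the cabinet. The bore is vertical, 14 mm wide. At the start the pin locks the tray: collar on the ear, 60 mm of shank down through the ear (14 mm thick) into the keeper block (top 60 mm above the counter).
- notch (a point): Pin's parking place: top face of the yellow bracket's plate (128 mm above the counter, 6 mm thick, 85 mm wide), on the notch's centre line; axes as the cabinet. Notch 18 mm wide, open to -y: mouth 35 mm in front of this point, closed end 10 mm behind. Free space below; the pin hangs upright, collar on the plate. In line with the bore, 100 mm behind it.
- pin_grip (a point): The keeper pin: steel shank 12 mm thick and 60 mm long, steel collar 28 mm wide and 6 mm thick, above it a red round grip 20 mm thick and 50 mm tall. The point is on its axis, 30 mm above the collar's underside (24 mm above the collar's top); z runs up along the pin. Mass 140 g.
- tray (a joint): How far the tray is pulled out, m: 0 fully home, 0.13 fully out, sliding towards the cabinet's -y. It stays where it is left (sliding friction about 2.5 N). Shut, it lies under the roof (whose front edge is 20 mm behind the cabinet's front edge).
- tray_floor (a point): Middle of the inner floor of the aluminium tray (moves with it), 13 mm above the counter; same axes as the cabinet. Inside 220 mm (x) by 100 mm (y), walls 36 mm above the floor. Room for three jars side by side along x.
- tray_tab (a point): The tray's upright orange pull tab: 60 mm wide (x), 10 mm thick (y), top 105 mm above the counter. The point is in its middle, 15 mm below its top; moves with the tray; axes as the cabinet. Pinch it from above across y; shut, it has 70 mm of free space to the roof's edge.
- crate_in (a point): Middle of the inner floor of the fixed blue crate for empties, 5 mm above the counter. Inside 240 mm (its x) by 120 mm (its y), walls 40 mm above the floor.
- jarA_mid (a point): A sealed opaque white jar with a green label and orange lid, 58 mm across, 90 mm tall, standing on the counter; the point is on its axis, half-way up; z up. All jars look alike: a full one weighs about 480 g, an empty one about 100 g (either within 15 per cent). May be absent.
- jarB_mid (a point): A sealed opaque white jar with a green label and orange lid, 58 mm across, 90 mm tall, standing on the counter; the point is on its axis, half-way up; z up. All jars look alike: a full one weighs about 480 g, an empty one about 100 g (either within 15 per cent). May be absent.
- jarC_mid (a point): A sealed opaque white jar with a green label and orange lid, 58 mm across, 90 mm tall, standing on the counter; the point is on its axis, half-way up; z up. All jars look alike: a full one weighs about 480 g, an empty one about 100 g (either within 15 per cent). May be absent.
- jarD_mid (a point): A sealed opaque white jar with a green label and orange lid, 58 mm across, 90 mm tall, standing on the counter; the point is on its axis, half-way up; z up. All jars look alike: a full one weighs about 480 g, an empty one about 100 g (either within 15 per cent). May be absent.
- jarE_mid (a point): A sealed opaque white jar with a green label and orange lid, 58 mm across, 90 mm tall, standing on the counter; the point is on its axis, half-way up; z up. All jars look alike: a full one weighs about 480 g, an empty one about 100 g (either within 15 per cent). May be absent.
- carton_pink_mid (a point): Bystander, to be left alone: pink and white carton 60x45 mm, 100 tall; the point is at its centre.
- syrup_1_mid (a point): Bystander, to be left alone: amber syrup bottle 54 mm across, 150 tall; the point is at its centre.
- syrup_2_mid (a point): Bystander, to be left alone: amber syrup bottle 54 mm across, 150 tall; the point is at its centre.
- carton_blue_mid (a point): Bystander, to be left alone: blue and white carton 50x50 mm, 60 tall; the point is at its centre.
- pill_pot_mid (a point): Bystander, to be left alone: small white pot with a blue cap, 44 mm across, 69 tall; the point is at its centre.
- flat_carton_mid (a point): Bystander, to be left alone: flat green and white carton 60x110 mm, 24 tall; the point is at its centre.
- stapler_mid (a point): Bystander, to be left alone: grey and black stapler 35x120 mm, 42 tall; the point is at its centre.
There are look-alikes about, which are no part of the job. What is shaped like the part that bears jarB_mid but black or turquoise is not meant. What is shaped like the part that bears jarE_mid but black is not meant.

How it is judged:
By the outcome, as a careful person would: the job done as asked, in the order asked, and still so for the second after the job is handed in, with the robot touching nothing.
Of jarA, jarB, jarC, jarD, jarE only 3 to 5 are there at a start; the rules pass over those that are not, and their reading is None.
At some moment in a run one of jarA, jarB, jarC, jarD, jarE may be knocked a few centimetres aside while the robot is not near it.
It also fails if it takes over 210 s, if anything falls off the work surface, if the arm or the gripper's body presses on something with over 40 N, if the wrist force passes 120 N, or if a joint passes its speed limit or range.

## Working session

There is one attempt and no reset: what is moved stays moved. The work goes in short steps, Python scripts to look and compute and a tool call to move; the robot and the scene stay as the last step left them, time stands still between calls to the robot, and variables do not carry over. Pictures are saved under pics/ and viewed, at most 14 in all, crops included, and the job is handed in when it is done.

Besides the shell and the picture viewer there is one more tool, called after "Request:" by a JSON object that holds its "op" and its "data", one argument or row to a line. apply_moves: Moves the arm, as the interface text tells. Shifts and turns lie within -1 to 1; 1 stands for 800 mm of shift or 180 degrees of turn. Its arguments: {"type":"object","properties":{"claw":{"type":"array","items":{"type":"number"}},"travel":{"type":"array","items":{"type":"array","items":{"type":"number"}}},"turn":{"type":"array","items":{"type":"array","items":{"type":"number"}}},"newtons":{"type":"number"}},"required":["claw","travel","turn"]}

```bash
mkdir -p pics; cat > h.py <<'E'
import numpy as np, cv2, pickle
from station import manip
from scipy.spatial.transform import Rotation as Ro
def snap(n,save=None):
    s=manip.snapshot(n)
    if save: cv2.imwrite('pics/'+save+'.png',s['pixels'][:,:,::-1]); pickle.dump(s,open(save+'.pkl','wb'))
    return s
def cloud(s):
    K=np.array(s['intrinsics']);d=s['depth'];v,u=np.mgrid[:d.shape[0],:d.shape[1]]
    c=np.stack([(u-K[0,2])/K[0,0]*d,(v-K[1,2])/K[1,1]*d,d],-1)
    return (c-s['t'])@np.array(s['R'])   # world points, HxWx3
def proj(s,X):
    c=np.array(s['R'])@np.array(X)+s['t'];p=np.array(s['intrinsics'])@c;return p[:2]/p[2]
def delta(X):  # scaled tool-axis shift to world TCP target X
    st=manip.sense();return np.round(Ro.from_quat(st['tool_rot']).inv().apply(np.array(X)-st['tcp_pos'])/0.8,4)
E
python3 - <<'E'
from h import *
for n in('top','scene'):
    s=snap(n,n+'0'); print(n,s['intrinsics'],np.round(s['R'],3).tolist(),s['t'],(s['depth']>0).mean())
st=manip.sense();print({k:np.round(v,3).tolist() for k,v in st.items()})
E
```

```text
top [[472.59813389   0.         285.78771605]
 [  0.         472.59813389 209.27067652]
 [  0.           0.           1.        ]] [[0.013, -1.0, 0.025], [-0.987, -0.016, -0.162], [0.162, -0.022, -0.986]] [-0.03406811  0.56442693  1.1190086 ] 0.9959991496598639
scene [[485.15974483   0.         285.81031166]
 [  0.         485.15974483 208.24209613]
 [  0.           0.           1.        ]] [[-0.363, 0.932, 0.018], [0.708, 0.288, -0.645], [-0.605, -0.222, -0.764]] [ 0.19027913 -0.31415439  1.52722999] 0.9958375850340137
{'t': 0.1, 'q': [-1.44, 0.528, 1.434, -0.0, 1.181, -0.178], 'qd': [0.001, -0.004, -0.004, -0.0, -0.001, -0.001], 'tau': [-0.0, -44.33, -17.859, -0.0, 0.004, 0.0], 'tcp_pos': [0.19, -0.595, 0.23], 'tool_rot': [0.988, 0.154, 0.0, -0.001], 'force': [0.143, -0.442, -0.65], 'ft_torque': [0.062, -0.004, 0.014], 'gripper_force': 0.0, 'finger_gap': 0.998}
```

View pics/top0.png

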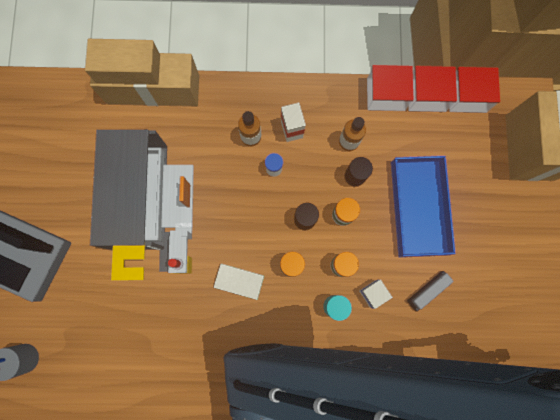

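View pics/scene0.png

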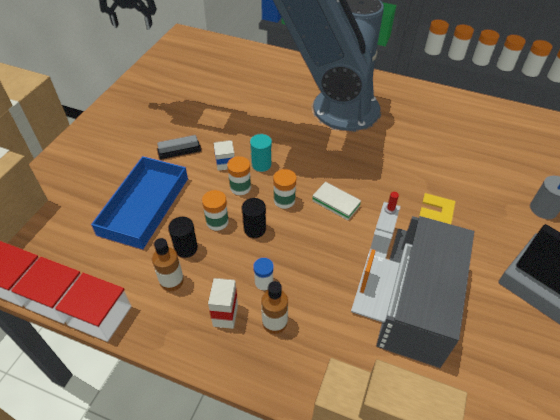

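The top view shows three orange-lid jars at (347,211), (292,264) and (345,264). The look-alikes are black at (358,172) and (306,216), and turquoise at (339,308). The pin is at (174,263), the bracket at (128,263), the tab at (185,191) and the crate at (423,205). In the scene view the same three jars are at (215,210), (239,176) and (285,188), with white bodies and green labels, and no fourth orange lid is visible.

```bash
cat >> h.py <<'E'
def comp(m,minA=20):
    n,l,s,c=cv2.connectedComponentsWithStats(m.astype(np.uint8));return [(l==i) for i in range(1,n) if s[i,4]>=minA]
def hsv(s): return cv2.cvtColor(s['pixels'],cv2.COLOR_RGB2HSV)
def rect(P): return cv2.minAreaRect(P[:,:2].astype(np.float32)*1000)
E
cat > meas.py <<'E'
from h import *
def run(s):
    H=hsv(s);P=cloud(s);h,sa,v=[H[...,i].astype(int) for i in range(3)];z=P[...,2]
    def rep(name,m,minA=15):
        for c in comp(m,minA):
            q=P[c];q=q[q[:,2]>-.01]
            if len(q)<10: continue
            rc=rect(q);ys,xs=np.where(c)
            print(name,'px',xs.mean().round(),ys.mean().round(),'n',len(q),'med',np.median(q,0).round(4),'rect',np.round(rc[0],1),np.round(rc[1],1),round(rc[2],1),'zmax',q[:,2].max().round(3))
    rep('lid',(h>=8)&(h<=18)&(sa>180)&(v>150)&(z>.083)&(z<.1))
    rep('tab',(h>=4)&(h<=18)&(sa>180)&(z>.09)&(z<.115))
    rep('pin',((h<5)|(h>174))&(sa>150)&(z>.09)&(z<.2))
    rep('bracket',(h>=22)&(h<=34)&(sa>150)&(z>.115))
    rep('keeper',(h>=22)&(h<=34)&(sa>150)&(z<.07))
    rep('craterim',(h>=105)&(h<=125)&(sa>150)&(z>.035)&(z<.06),50)
    rep('roof',(z>.127)&(z<.139)&(sa<100)&(v<110),200)
if __name__=='__main__':
    for n in('top0','scene0'):
        print(n);run(pickle.load(open(n+'.pkl','rb')))
E
python3 meas.py
```

```text
top0
lid px 347.0 209.0 n 445 med [ 0.5602 -0.171   0.0906] rect [ 559.7 -171.8] [56.4 55. ] 63.3 zmax 0.097
lid px 292.0 264.0 n 472 med [ 0.4291 -0.0409  0.0904] rect [430. -41.] [53.5 56.2] 0.3 zmax 0.096
lid px 346.0 264.0 n 471 med [ 0.4307 -0.1671  0.0905] rect [ 431.4 -167.1] [55.7 56.2] 66.5 zmax 0.096
tab px 247.0 125.0 n 132 med [0.7565 0.0737 0.1027] rect [760.6  67.7] [41.3 47.5] 7.3 zmax 0.113
tab px 348.0 127.0 n 51 med [ 0.7581 -0.1729  0.1027] rect [ 758.4 -172.6] [13.7 43.1] 80.6 zmax 0.115
tab px 182.0 188.0 n 81 med [0.6014 0.2206 0.1049] rect [600.5 220.9] [55.2  7.8] 1.2 zmax 0.11
tab px 347.0 209.0 n 273 med [ 0.5604 -0.1704  0.0918] rect [ 560.5 -170.8] [54.8 54.7] 20.7 zmax 0.097
tab px 292.0 263.0 n 292 med [ 0.4307 -0.0409  0.0914] rect [430.  -40.8] [53.4 55.9] 1.0 zmax 0.096
tab px 346.0 264.0 n 277 med [ 0.4307 -0.167   0.0917] rect [ 430.5 -166.9] [55.4 53.7] 45.7 zmax 0.096
pin px 172.0 263.0 n 64 med [0.4256 0.2261 0.1358] rect [426.1 227.7] [15.7 17.9] 3.3 zmax 0.142
bracket px 127.0 262.0 n 960 med [0.4303 0.3312 0.1284] rect [421.5 181.8] [366.2  78
[... 969 characters left out ...]
9.0 263.0 n 94 med [0.6096 0.2222 0.1035] rect [605.1 221.8] [60.9  7.6] 2.4 zmax 0.107
tab px 265.0 296.0 n 30 med [0.764  0.0465 0.1011] rect [765.5  47. ] [ 7.6 24.5] 80.8 zmax 0.103
tab px 279.0 301.0 n 146 med [0.77   0.0796 0.1009] rect [767.1  77.7] [34.8 40.2] 55.7 zmax 0.115
pin px 393.0 200.0 n 129 med [0.4353 0.228  0.1219] rect [431.3 227. ] [19.8 16.8] 19.2 zmax 0.138
bracket px 438.0 208.0 n 646 med [0.4226 0.3303 0.1265] rect [801.7 308.5] [ 73.3 833.6] 87.2 zmax 0.962
craterim px 140.0 200.0 n 780 med [ 0.6047 -0.3579  0.0414] rect [ 585.6 -369.1] [250.9 132.3] 3.6 zmax 0.048
roof px 436.0 278.0 n 6694 med [0.6183 0.3577 0.1317] rect [600.7 356.1] [273.8 120.4] 1.3 zmax 0.137
```

```bash
cat >> h.py <<'E'
def plan(wps,start=None):
    """wps: (x,y,z,yaw_deg of tool x) one per call; prints scaled shift/turn, rows needed. tool down."""
    st=manip.sense();p=np.array(st['tcp_pos']) if start is None else np.array(start[:3])
    if start is None: x=Ro.from_quat(st['tool_rot']).apply([1,0,0]);yaw=np.degrees(np.arctan2(x[1],x[0]))
    else: yaw=start[3]
    for w in wps:
        w=np.array(w,float);c,s=np.cos(np.radians(yaw)),np.sin(np.radians(yaw))
        d=w[:3]-p;t=np.array([c*d[0]+s*d[1],s*d[0]-c*d[1],-d[2]]);dy=w[3]-yaw
        print(np.round(t/.8,4).tolist(),[0,0,round(-dy/180,4)],'rows %.1f %.1f'%(np.linalg.norm(d)/.0417,abs(dy)/7.16))
        p,yaw=w[:3],w[3]
def where():
    st=manip.sense();x=Ro.from_quat(st['tool_rot']).apply([1,0,0]);z=Ro.from_quat(st['tool_rot']).apply([0,0,1])
    print('t',round(st['t'],2),'tcp',np.round(st['tcp_pos'],4),'yaw',np.degrees(np.arctan2(x[1],x[0])).round(2),'z',z.round(4),'F',np.round(st['force'],2),'gap',round(st['finger_gap'],3),'gf',round(st['gripper_force'],1))
E
python3 - <<'E'
from h import *
where()
plan([(.30,-.425,.26,45),(.41,-.25,.26,75),(.43,-.05,.25,91.2),(.43,.15,.25,91.2),(.428,.215,.25,91.2)])
E
```

```text
t 0.1 tcp [ 0.1899 -0.5948  0.2304] yaw 17.69 z [-3.e-04  2.e-03 -1.e+00] F [ 0.14 -0.44 -0.65] gap 0.998 gf 0.0
[0.1956, -0.1603, -0.037] [0, 0, np.float64(-0.1517)] rows 4.9 3.8
[0.2519, -0.0575, -0.0] [0, 0, np.float64(-0.1667)] rows 5.0 4.2
[0.248, -0.0406, 0.0125] [0, 0, np.float64(-0.09)] rows 4.8 2.3
[0.2499, 0.0052, -0.0] [0, 0, np.float64(-0.0)] rows 4.8 0.0
[0.0813, -0.0008, -0.0] [0, 0, np.float64(-0.0)] rows 1.6 0.0
```

Request:
{"op": "apply_moves", "data": {
  "claw": [0,0,0,0,0],
  "travel": [
    [0.196,-0.16,-0.037],
    [0.196,-0.16,-0.037],
    [0.196,-0.16,-0.037],
    [0.196,-0.16,-0.037],
    [0.196,-0.16,-0.037]
  ],
  "turn": [
    [0,0,-0.152],
    [0,0,-0.152],
    [0,0,-0.152],
    [0,0,-0.152],
    [0,0,-0.152]
  ]
}}

```text
t: 0.52
tcp_pos: [0.3011, -0.4233, 0.2607]
tool_rot: [0.923, 0.385, 0.0, -0.001]
force: [1.2, -0.8, -0.0]
finger_gap: 0.502
gripper_force: 0.0
```

Request:
{"op": "apply_moves", "data": {
  "claw": [0,0,0,0,0],
  "travel": [
    [0.25,-0.0575,0],
    [0.25,-0.0575,0],
    [0.25,-0.0575,0],
    [0.25,-0.0575,0],
    [0.25,-0.0575,0]
  ],
  "turn": [
    [0,0,-0.167],
    [0,0,-0.167],
    [0,0,-0.167],
    [0,0,-0.167],
    [0,0,-0.167]
  ]
}}

```text
t: 0.93
tcp_pos: [0.4097, -0.2494, 0.2607]
tool_rot: [0.791, 0.611, 0.0, -0.0]
force: [1.3, -0.9, -0.4]
finger_gap: 0.501
gripper_force: 0.0
```

Request:
{"op": "apply_moves", "data": {
  "claw": [0,0,0,0,0],
  "travel": [
    [0.248,-0.04,0.0125],
    [0.248,-0.04,0.0125],
    [0.248,-0.04,0.0125],
    [0.248,-0.04,0.0125],
    [0.248,-0.04,0.0125]
  ],
  "turn": [
    [0,0,-0.09],
    [0,0,-0.09],
    [0,0,-0.09],
    [0,0,-0.09],
    [0,0,-0.09]
  ]
}}

```text
t: 1.35
tcp_pos: [0.4283, -0.049, 0.2506]
tool_rot: [0.699, 0.715, -0.0, -0.001]
force: [0.5, -0.6, -0.4]
finger_gap: 0.498
gripper_force: 0.0
```

Request:
{"op": "apply_moves", "data": {
  "claw": [0,0,0,0,0],
  "travel": [
    [0.25,0.005,0],
    [0.25,0.005,0],
    [0.25,0.005,0],
    [0.25,0.005,0],
    [0.25,0.005,0]
  ],
  "turn": [
    [0,0,0],
    [0,0,0],
    [0,0,0],
    [0,0,0],
    [0,0,0]
  ]
}}

```text
t: 1.77
tcp_pos: [0.4277, 0.1509, 0.2508]
tool_rot: [0.699, 0.716, -0.0, -0.0]
force: [-0.1, -0.8, -0.1]
finger_gap: 0.499
gripper_force: 0.0
```

```bash
python3 - <<'E'
from h import *
where()
s=snap('wrist','w1'); print(np.round(s['R'],3).tolist(),s['t'])
import meas; meas.run(s)
print(proj(s,[.4285,.2275,.136]),proj(s,[.4265,.3275,.128]))
s=snap('top','top1');meas.run(s)
E
```

```text
t 1.77 tcp [0.4277 0.1509 0.2508] yaw 91.38 z [-5.e-04  5.e-04 -1.e+00] F [-0.15 -0.79 -0.14] gap 0.499 gf 0.0
[[1.0, 0.024, -0.0], [0.023, -0.962, 0.273], [0.006, -0.273, -0.962]] [-0.43066146  0.09459611  0.43543667]
lid px 276.0 355.0 n 945 med [ 0.4301 -0.0293  0.0895] rect [430.4 -28.3] [32.2 55.5] 89.0 zmax 0.092
tab px 481.0 122.0 n 842 med [0.5983 0.2223 0.1044] rect [601.4 221.9] [60.3  9. ] 1.3 zmax 0.107
tab px 282.0 349.0 n 22 med [ 0.4374 -0.0206  0.0903] rect [436.5 -22.1] [10.8  6.6] 53.8 zmax 0.091
tab px 291.0 353.0 n 18 med [ 0.4464 -0.0253  0.0903] rect [446.7 -25.6] [4.7 8.5] 28.3 zmax 0.091
pin px 279.0 108.0 n 522 med [0.4267 0.2285 0.1354] rect [426.8 228.4] [18.6 18.5] 27.6 zmax 0.138
bracket px 236.0 7.0 n 210 med [0.3941 0.2967 0.1275] rect [394.2 297. ] [11.5  8.6] 0.7 zmax 0.13
craterim px 481.0 305.0 n 123 med [0.6627 0.0212 0.0574] rect [668.   17.5] [40.1 13.8] 45.9 zmax 0.06
roof px 448.0 7.0 n 3300 med [0.5439 0.299  0.1324] rect [545.2 299.5] [160.2   8.7] 1.4 zmax 0.135
[281.59912515 109.33917435] [282.55507353 -42.4033885 ]
lid px 347.0 209.0 n 450
[... 619 characters left out ...]
8 -0.1723  0.0918] rect [ 559.6 -171.6] [55.1 54.6] 68.2 zmax 0.097
tab px 292.0 264.0 n 297 med [ 0.429  -0.0406  0.0917] rect [430.  -40.7] [53.3 55.7] 1.0 zmax 0.096
tab px 346.0 264.0 n 283 med [ 0.4306 -0.1689  0.0916] rect [ 430.6 -166.9] [53.6 54.8] 27.0 zmax 0.097
craterim px 399.0 196.0 n 81 med [ 0.6039 -0.3069  0.0454] rect [ 606.2 -307.1] [152.    5.8] 2.5 zmax 0.053
craterim px 450.0 212.0 n 61 med [ 0.5681 -0.4331  0.0456] rect [ 564.4 -433.7] [138.6   5. ] 2.8 zmax 0.049
craterim px 431.0 254.0 n 54 med [ 0.4601 -0.3894  0.045 ] rect [ 460.7 -383.6] [ 3.5 99.9] 3.1 zmax 0.051
roof px 118.0 181.0 n 5272 med [0.6106 0.3621 0.1335] rect [597.7 355.8] [124.1 270.4] 89.9 zmax 0.139
```

View pics/w1.png

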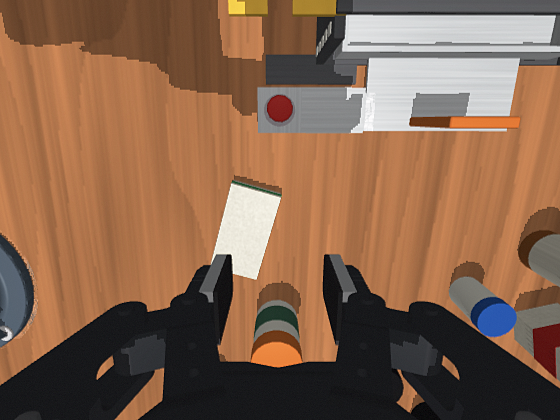

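The wrist view shows the pin head at (279,108), with the bracket prongs at the top edge and the notch between them around x=280. Next I grasp the pin.

```bash
python3 - <<'E'
from h import *
plan([(.427,.2285,.25,91.3),(.427,.2285,.097,91.3)])
E
```

```text
[0.0951, 0.0019, 0.0009] [0, 0, np.float64(0.0022)] rows 1.8 0.1
[0.0, 0.0, 0.1912] [0, 0, np.float64(-0.0)] rows 3.7 0.0
```

Request:
{"op": "apply_moves", "data": {
  "claw": [0,0,0,0,0],
  "travel": [
    [0.095,0.002,0],
    [0.095,0.002,0],
    [0.095,0.002,0.05],
    [0.095,0.002,0.1],
    [0.095,0.002,0.14]
  ],
  "turn": [
    [0,0,0],
    [0,0,0],
    [0,0,0],
    [0,0,0],
    [0,0,0]
  ]
}}

```text
t: 2.28
tcp_pos: [0.428, 0.224, 0.1373]
tool_rot: [0.699, 0.716, -0.0, 0.0]
force: [1.7, -0.7, -0.8]
finger_gap: 0.499
gripper_force: 0.0
```

Request:
{"op": "apply_moves", "data": {
  "claw": [0,0,0,-1,-1],
  "travel": [
    [0,0,0.03],
    [0,0,0.051],
    [0,0,0.051],
    [0,0,0.051],
    [0,0,0.051]
  ],
  "turn": [
    [0,0,0],
    [0,0,0],
    [0,0,0],
    [0,0,0],
    [0,0,0]
  ],
  "newtons": 50
}}

```text
t: 2.7
tcp_pos: [0.429, 0.2239, 0.0988]
tool_rot: [0.699, 0.715, 0.0, 0.0]
force: [-1.5, 1.4, 0.7]
finger_gap: 0.228
gripper_force: 13.9
```

Request:
{"op": "apply_moves", "data": {
  "claw": [-1,-1,-1,-1],
  "travel": [
    [0,0,0],
    [0,0,0],
    [0,0,0],
    [0,0,0]
  ],
  "turn": [
    [0,0,0],
    [0,0,0],
    [0,0,0],
    [0,0,0]
  ]
}}

```text
t: 3.03
tcp_pos: [0.4287, 0.2243, 0.0988]
tool_rot: [0.699, 0.715, 0.0, 0.0]
force: [-1.0, -0.7, -0.6]
finger_gap: 0.222
gripper_force: 48.7
```

```bash
python3 - <<'E'
from h import *
where()
E
```

```text
t 3.03 tcp [0.4287 0.2243 0.0988] yaw 91.32 z [ 1.2e-03  2.0e-04 -1.0e+00] F [-0.99 -0.75 -0.58] gap 0.222 gf 48.7
```

Request:
{"op": "apply_moves", "data": {
  "claw": [-1,-1,-1,-1,-1],
  "travel": [
    [0,0,-0.02],
    [0,0,-0.04],
    [0,0,-0.06],
    [0,0,-0.075],
    [0,0,-0.084]
  ],
  "turn": [
    [0,0,0],
    [0,0,0],
    [0,0,0],
    [0,0,0],
    [0,0,0]
  ]
}}

```text
t: 3.45
tcp_pos: [0.4295, 0.2246, 0.167]
tool_rot: [0.699, 0.715, 0.002, 0.001]
force: [0.4, -0.2, -1.1]
finger_gap: 0.222
gripper_force: 48.8
```

```bash
python3 - <<'E'
from h import *
where()
s=snap('wrist','w2')
import meas; meas.run(s)
snap('scene','sc2')
s=snap('top','t2');meas.run(s)
E
```

```text
t 3.45 tcp [0.4295 0.2246 0.167 ] yaw 91.32 z [ 0.0036  0.001  -1.    ] F [ 0.41 -0.22 -1.09] gap 0.222 gf 48.8
tab px 520.0 233.0 n 1543 med [0.5929 0.2245 0.1038] rect [599.4 222.6] [56.5 10.1] 1.3 zmax 0.106
pin px 277.0 260.0 n 1688 med [0.4284 0.2377 0.183 ] rect [428.9 235.7] [ 7.8 19. ] 87.8 zmax 0.2
bracket px 212.0 68.0 n 2213 med [0.3931 0.3175 0.1275] rect [406.9 319.6] [38.5 52.3] 1.5 zmax 0.309
roof px 458.0 59.0 n 23833 med [0.5175 0.3252 0.1325] rect [519.4 323.6] [110.   55.7] 1.3 zmax 0.135
lid px 347.0 209.0 n 446 med [ 0.5602 -0.1708  0.0905] rect [ 560.4 -171.1] [55.6 55.8] 45.3 zmax 0.096
lid px 292.0 264.0 n 478 med [ 0.4291 -0.0408  0.0904] rect [429.  -40.9] [56. 56.] 45.0 zmax 0.096
lid px 346.0 264.0 n 472 med [ 0.4307 -0.167   0.0907] rect [ 431.2 -166.9] [56.3 55.6] 33.5 zmax 0.096
tab px 246.0 127.0 n 116 med [0.7543 0.0785 0.1026] rect [756.5  70.9] [48.1 33.6] 70.2 zmax 0.112
tab px 348.0 126.0 n 44 med [ 0.7631 -0.1732  0.1023] rect [ 761.1 -173.1] [12.8 37.3] 77.6 zmax 0.114
tab px 182.0 188.0 n 82 med [0.6016 0.2204 0.1051] rect [600.6 220.8] [ 7.5 5
[... 151 characters left out ...]
ed [ 0.4285 -0.0409  0.0916] rect [429.1 -40.8] [56.  52.4] 36.7 zmax 0.096
tab px 346.0 263.0 n 285 med [ 0.4329 -0.1668  0.0918] rect [ 431.2 -166.1] [54.  53.2] 60.9 zmax 0.096
bracket px 132.0 278.0 n 83 med [0.3911 0.3113 0.1286] rect [391.3 281.5] [128.2   8.5] 88.7 zmax 0.468
keeper px 189.0 265.0 n 50 med [0.4252 0.2082 0.032 ] rect [426.7 208.2] [37.2  1.7] 1.6 zmax 0.058
craterim px 449.0 209.0 n 54 med [ 0.5733 -0.4327  0.0458] rect [ 573.2 -432.7] [126.8   5.4] 2.2 zmax 0.052
craterim px 431.0 254.0 n 54 med [ 0.46   -0.3861  0.0462] rect [ 460.5 -382.4] [ 3.6 99.9] 3.1 zmax 0.05
roof px 119.0 179.0 n 5132 med [0.6139 0.3575 0.1334] rect [612.5 355.9] [239.2 120.7] 1.8 zmax 0.139
```

View pics/w2.png

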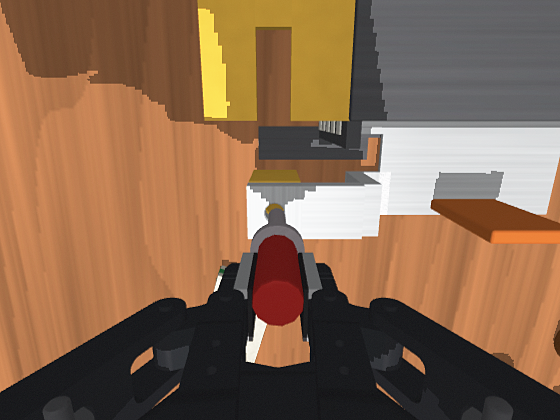

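```bash
cat >> h.py <<'E'
def ray(s,u,v,z):
    K=np.array(s['intrinsics']);R=np.array(s['R']);C=-R.T@s['t'];d=R.T@np.linalg.inv(K)@[u,v,1];return C+d*(z-C[2])/d[2]
E
python3 - <<'E'
from h import *
s=pickle.load(open('w2.pkl','rb'));H=hsv(s).astype(int);P=cloud(s)
ye=(H[...,0]>=20)&(H[...,0]<=34)&(H[...,1]>150)&(H[...,2]>100)
for v in(40,60,80,100,115):
    xs=np.where(~ye[v,215:345])[0]+215; print(v,xs.min(),xs.max(),ray(s,xs.min()-.5,v,.128).round(4),ray(s,xs.max()+.5,v,.128).round(4))
print('mouth',ray(s,230,121,.128),'end',ray(s,273,27,.128))
red=((H[...,0]<5)|(H[...,0]>174))&(H[...,1]>150)
for v in (240,250,260,270,280):
    xs=np.where(red[v,230:330])[0]+230
    print(v,xs.min(),xs.max(),np.median(P[v,xs],0).round(4))
top=comp(red&(H[...,2]>0)&(P[...,2]>.194),30)
for c in top: print('top',P[c].mean(0),c.sum())
# shank
g=P.reshape(-1,3);m=(np.hypot(g[:,0]-.4285,g[:,1]-.226)<.03)&(g[:,2]>.083)&(g[:,2]<.138)
for a in np.arange(.083,.138,.01):
    k=m&(g[:,2]>=a)&(g[:,2]<a+.01); print(a,k.sum(),g[k].mean(0).round(4) if k.sum() else '')
E
```

```text
40 256 290 [0.4157 0.3319 0.128 ] [0.4332 0.3323 0.128 ]
60 256 290 [0.4157 0.3227 0.128 ] [0.4335 0.3231 0.128 ]
80 257 290 [0.4163 0.3132 0.128 ] [0.4338 0.3136 0.128 ]
100 257 290 [0.4163 0.3035 0.128 ] [0.4342 0.3039 0.128 ]
115 257 289 [0.4164 0.2959 0.128 ] [0.4339 0.2963 0.128 ]
mouth [0.40228619 0.29251831 0.128     ] end [0.42432443 0.33793228 0.128     ]
240 264 290 [0.4285 0.2383 0.1621]
250 258 296 [0.428  0.238  0.1733]
260 257 298 [0.4286 0.2378 0.184 ]
270 256 299 [0.4286 0.2379 0.1936]
280 254 301 [0.4286 0.2378 0.2014]
top [0.42868271 0.23200734 0.20317368] 2402
0.083 19 [0.4286 0.2336 0.0913]
0.093 68 [0.4286 0.2336 0.0979]
0.103 76 [0.4284 0.2337 0.108 ]
0.11299999999999999 54 [0.4284 0.2342 0.1167]
0.12299999999999998 0 
0.13299999999999998 0
```

View pics/sc2.png

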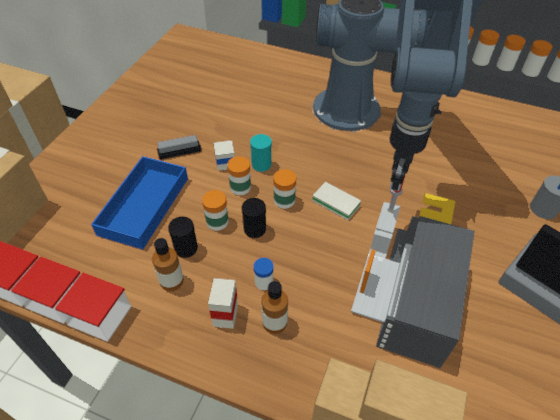

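The pin hangs upright in the gripper with its axis at (0.4286, 0.228). The notch point is at about (0.4246, 0.328).

Request:
{"op": "apply_moves", "data": {
  "claw": [-1,-1,-1,-1,-1],
  "travel": [
    [0.02,-0.0022,0],
    [0.045,-0.0022,0],
    [0.065,-0.0022,0],
    [0.085,-0.0022,0],
    [0.1,-0.0022,0]
  ],
  "turn": [
    [0,0,0],
    [0,0,0],
    [0,0,0],
    [0,0,0],
    [0,0,0]
  ]
}}

```text
t: 4.02
tcp_pos: [0.4244, 0.3052, 0.1643]
tool_rot: [0.699, 0.715, -0.001, -0.0]
force: [-0.3, -0.4, -1.4]
finger_gap: 0.223
gripper_force: 48.8
```

Request:
{"op": "apply_moves", "data": {
  "claw": [-1,-1,-1,-1],
  "travel": [
    [0.015,0,0],
    [0.025,0,0],
    [0.025,0,0],
    [0.025,0,0]
  ],
  "turn": [
    [0,0,0],
    [0,0,0],
    [0,0,0],
    [0,0,0]
  ]
}}

```text
t: 4.35
tcp_pos: [0.4242, 0.3242, 0.165]
tool_rot: [0.699, 0.715, -0.0, 0.0]
force: [-0.5, -0.0, -1.8]
finger_gap: 0.217
gripper_force: 48.8
```

```bash
python3 - <<'E'
from h import *
where()
s=snap('wrist','w3');P=cloud(s);g=P.reshape(-1,3)
x,y=.4246,.328
for a in np.arange(.083,.21,.01):
    k=(np.hypot(g[:,0]-x,g[:,1]-y)<.025)&(g[:,2]>=a)&(g[:,2]<a+.01); print(a.round(3),k.sum(),np.r_[g[k].mean(0),g[k].min(0),g[k].max(0)].round(4) if k.sum() else '')
E
```

```text
t 4.35 tcp [0.4242 0.3242 0.165 ] yaw 91.36 z [-5.e-04 -7.e-04 -1.e+00] F [-0.5  -0.04 -1.79] gap 0.217 gf 48.8
0.083 0 
0.093 0 
0.103 15 [0.4226 0.3315 0.1093 0.4175 0.3305 0.1045 0.4284 0.3328 0.1124]
0.113 33 [0.4228 0.3338 0.1163 0.4183 0.3322 0.1134 0.4269 0.3346 0.1197]
0.123 2729 [0.4251 0.3373 0.1275 0.3999 0.3155 0.1255 0.4495 0.353  0.1297]
0.133 0 
0.143 801 [0.4232 0.337  0.1511 0.4096 0.3277 0.1452 0.4372 0.343  0.153 ]
0.153 252 [0.4231 0.3366 0.1584 0.4107 0.33   0.1531 0.4333 0.3407 0.163 ]
0.163 487 [0.4233 0.3357 0.1691 0.4018 0.33   0.163  0.4453 0.339  0.173 ]
0.173 979 [0.4236 0.3346 0.1782 0.4006 0.3299 0.173  0.4466 0.339  0.183 ]
0.183 1248 [0.4234 0.3341 0.1882 0.4005 0.3133 0.183  0.4467 0.3392 0.193 ]
0.193 3543 [0.4236 0.3303 0.2003 0.4009 0.3126 0.193  0.4465 0.3392 0.203 ]
0.203 1369 [0.4245 0.3327 0.2092 0.4007 0.3156 0.203  0.4492 0.3392 0.213 ]
```

View pics/w3.png

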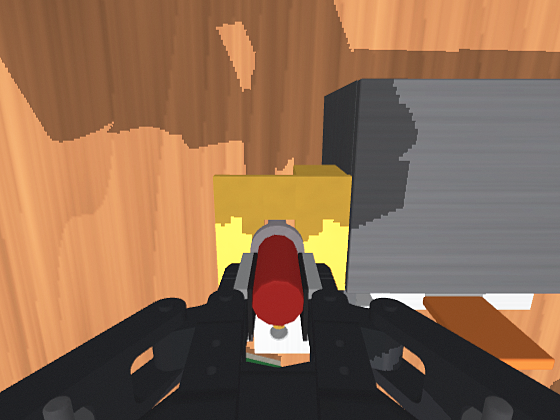

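The wrist view shows the pin in the notch: the red grip runs from (277,240) to (277,325), and the collar sits above the plate and blocks the view of the notch end. Next I lower it.

Request:
{"op": "apply_moves", "data": {
  "claw": [-1,-1,-1,-1,-1],
  "travel": [
    [0,0.0012,0.008],
    [0,0.0012,0.014],
    [0,0.0012,0.019],
    [0,0.0012,0.0215],
    [0,0.0012,0.0215]
  ],
  "turn": [
    [0,0,0],
    [0,0,0],
    [0,0,0],
    [0,0,0],
    [0,0,0]
  ]
}}

```text
t: 4.82
tcp_pos: [0.425, 0.3237, 0.1473]
tool_rot: [0.699, 0.715, -0.001, -0.0]
force: [0.3, 0.2, -1.5]
finger_gap: 0.219
gripper_force: 48.8
```

```bash
python3 - <<'E'
from h import *
where()
s=snap('wrist');P=cloud(s);H=hsv(s).astype(int)
red=((H[...,0]<5)|(H[...,0]>174))&(H[...,1]>150)
t=P[red];print(np.percentile(t[:,2],[2,50,99]))
g=P.reshape(-1,3);k=(np.hypot(g[:,0]-.4246,g[:,1]-.328)<.02)&(g[:,2]>.129)&(g[:,2]<.15)&(g[:,1]>.335);print(np.histogram(g[k,2],10))
E
```

```text
t 4.82 tcp [0.425  0.3237 0.1473] yaw 91.28 z [-1.6e-03 -8.0e-04 -1.0e+00] F [ 0.25  0.25 -1.51] gap 0.219 gf 48.8
[0.13961533 0.18257063 0.18514187]
(array([ 65,  89, 371,  34,  36,  44,  44,  48,  43,  56]), array([0.12901473, 0.13111315, 0.13321157, 0.13530999, 0.13740841,
       0.13950683, 0.14160525, 0.14370367, 0.14580209, 0.14790051,
       0.14999893]))
```

Request:
{"op": "apply_moves", "data": {
  "claw": [-1,0,0,0,0],
  "travel": [
    [0,0,0.0008],
    [0,0,0.0008],
    [0,0,0.0008],
    [0,0,0.0008],
    [0,0,-0.015]
  ],
  "turn": [
    [0,0,0],
    [0,0,0],
    [0,0,0],
    [0,0,0],
    [0,0,0]
  ]
}}

```text
t: 5.28
tcp_pos: [0.4241, 0.3236, 0.1587]
tool_rot: [0.699, 0.715, -0.002, -0.001]
force: [-0.3, -0.1, 0.1]
finger_gap: 0.498
gripper_force: 0.0
```

Request:
{"op": "apply_moves", "data": {
  "claw": [0,0,0,0,0],
  "travel": [
    [0,0,-0.04],
    [0,0,-0.09],
    [0,0,-0.13],
    [0,0,-0.13],
    [0,0,-0.13]
  ],
  "turn": [
    [0,0,0],
    [0,0,0],
    [0,0,0],
    [0,0,0],
    [0,0,0]
  ]
}}

```text
t: 5.7
tcp_pos: [0.4267, 0.3249, 0.2667]
tool_rot: [0.699, 0.715, 0.003, 0.001]
force: [-0.3, 0.4, -1.0]
finger_gap: 0.498
gripper_force: 0.0
```

```bash
python3 - <<'E'
from h import *
where()
s=snap('scene');import meas; meas.run(s)
s=snap('wrist','w4')
plan([(.49,.24,.26,60),(.600,.222,.26,25),(.6,.222,.26,1.3)])
E
```

```text
t 5.7 tcp [0.4267 0.3249 0.2667] yaw 91.32 z [ 0.0056  0.0027 -1.    ] F [-0.3   0.36 -1.  ] gap 0.498 gf 0.0
lid px 238.0 164.0 n 274 med [ 0.4334 -0.1668  0.0887] rect [ 433.9 -167. ] [54.3 55.1] 82.0 zmax 0.095
lid px 284.0 177.0 n 299 med [ 0.4329 -0.0415  0.0886] rect [432.8 -41.4] [56.2 55.1] 36.8 zmax 0.094
lid px 213.0 199.0 n 333 med [ 0.5623 -0.1723  0.0886] rect [ 561.4 -172.4] [59.8 54.5] 27.1 zmax 0.094
tab px 166.0 256.0 n 163 med [ 0.7598 -0.1819  0.1012] rect [ 758.5 -187.7] [39.2 51. ] 48.2 zmax 0.115
tab px 370.0 263.0 n 93 med [0.611  0.2222 0.1034] rect [604.2 221.9] [60.9  7.6] 2.1 zmax 0.108
tab px 265.0 296.0 n 28 med [0.7648 0.0465 0.1011] rect [764.5  47.3] [ 7.8 23.5] 78.7 zmax 0.103
tab px 279.0 301.0 n 137 med [0.7685 0.0791 0.1015] rect [767.1  76.5] [33.1 39.6] 45.5 zmax 0.114
pin px 441.0 199.0 n 147 med [0.4336 0.3273 0.1682] rect [428.  327.3] [21.8 16.4] 8.9 zmax 0.186
bracket px 429.0 199.0 n 116 med [0.4029 0.3052 0.1263] rect [403.3 305.4] [28.4 30.7] 88.3 zmax 0.13
bracket px 440.0 213.0 n 405 med [0.4418 0.343  0.1267] rect [801.6 308.7] [ 69.4 834.3] 86.9 zmax 0.962
craterim px 140.0 200.0 n 778 med [ 0.6046 -0.3554  0.0413] rect [ 584.2 -370.4] [253.5 131.7] 3.4 zmax 0.048
roof px 436.0 278.0 n 6712 med [0.6181 0.3578 0.1317] rect [600.9 356.2] [272.1 121.6] 1.7 zmax 0.137
[-0.1067, 0.0792, 0.0044] [0, 0, np.float64(0.174)] rows 2.6 4.4
[0.0493, 0.1303, -0.0] [0, 0, np.float64(0.1944)] rows 2.7 4.9
[0.0, 0.0, -0.0] [0, 0, np.float64(0.1317)] rows 0.0 3.3
```

View pics/w4.png

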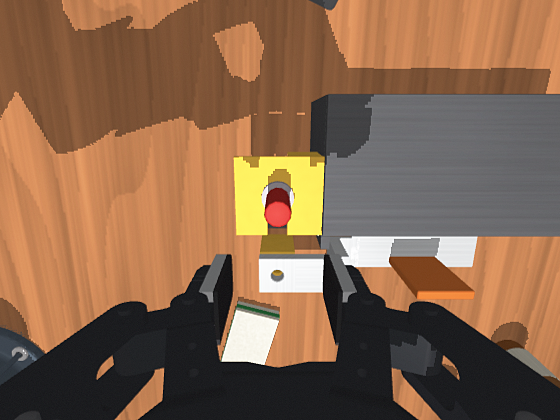

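The wrist view shows the pin hanging in the notch with its head at (277,214), and the bore empty at (277,275). Next is the tab.

Request:
{"op": "apply_moves", "data": {
  "claw": [0,0,0,0,0],
  "travel": [
    [-0.107,0.079,0.004],
    [-0.107,0.079,0.004],
    [-0.107,0.079,0.004],
    [-0.107,0.079,0.004],
    [-0.107,0.079,0.004]
  ],
  "turn": [
    [0,0,0.174],
    [0,0,0.174],
    [0,0,0.174],
    [0,0,0.174],
    [0,0,0.174]
  ]
}}

```text
t: 6.22
tcp_pos: [0.4905, 0.2382, 0.2585]
tool_rot: [0.868, 0.496, -0.002, -0.001]
force: [-0.1, 0.4, 0.3]
finger_gap: 0.497
gripper_force: 0.0
```

Request:
{"op": "apply_moves", "data": {
  "claw": [0,0,0,0,0],
  "travel": [
    [0.049,0.13,0],
    [0.049,0.13,0],
    [0.049,0.13,0],
    [0.049,0.13,0],
    [0.049,0.13,0]
  ],
  "turn": [
    [0,0,0.194],
    [0,0,0.194],
    [0,0,0.194],
    [0,0,0.194],
    [0,0,0.194]
  ]
}}

```text
t: 6.63
tcp_pos: [0.6009, 0.2209, 0.2576]
tool_rot: [0.977, 0.213, -0.002, -0.0]
force: [-0.4, -0.0, 0.1]
finger_gap: 0.506
gripper_force: 0.0
```

Request:
{"op": "apply_moves", "data": {
  "claw": [0,0,0,0,0],
  "travel": [
    [0,0,0],
    [0,0,0],
    [0,0,0],
    [0,0,0],
    [0,0,0]
  ],
  "turn": [
    [0,0,0.132],
    [0,0,0.132],
    [0,0,0.132],
    [0,0,0.132],
    [0,0,0.132]
  ]
}}

```text
t: 7.05
tcp_pos: [0.599, 0.2217, 0.2583]
tool_rot: [1.0, 0.011, -0.002, 0.0]
force: [0.3, 0.3, -0.6]
finger_gap: 0.499
gripper_force: 0.0
```

```bash
python3 - <<'E'
from h import *
where()
s=snap('wrist','w5');import meas; meas.run(s)
plan([(.601,.2218,.16,1.3),(.601,.2218,.076,1.3)])
E
```

```text
t 7.05 tcp [0.599  0.2217 0.2583] yaw 1.28 z [-4.8e-03 -9.0e-04 -1.0e+00] F [ 0.25  0.27 -0.56] gap 0.499 gf 0.0
lid px 513.0 339.0 n 1140 med [ 0.4386 -0.0455  0.0894] rect [439.3 -46.2] [56.9 35.5] 56.0 zmax 0.092
tab px 469.0 6.0 n 83 med [0.7562 0.0768 0.1091] rect [755.6  74.8] [17.3  3.8] 56.2 zmax 0.114
tab px 492.0 15.0 n 206 med [0.7533 0.0511 0.1014] rect [750.6  53.4] [14.  26.1] 25.7 zmax 0.114
tab px 275.0 190.0 n 341 med [0.6034 0.2246 0.1042] rect [603.  222.6] [57.8  8.5] 1.3 zmax 0.106
tab px 513.0 330.0 n 15 med [ 0.4505 -0.0404  0.0903] rect [450.3 -40.1] [13.8  2.7] 59.2 zmax 0.091
tab px 509.0 346.0 n 15 med [ 0.4279 -0.0411  0.0903] rect [429.3 -40.2] [ 5.2 10.5] 64.6 zmax 0.091
pin px 151.0 394.0 n 702 med [0.4334 0.3288 0.1693] rect [430.1 330.2] [10.8 19.4] 23.1 zmax 0.185
craterim px 475.0 110.0 n 113 med [0.68   0.0266 0.0577] rect [680.3  23.1] [11.6 38.3] 87.4 zmax 0.06
roof px 110.0 159.0 n 41773 med [0.6352 0.3589 0.1325] rect [601.  356.9] [265.  120.9] 1.5 zmax 0.136
[0.0022, 0.0, 0.1233] [0, 0, np.float64(0.0004)] rows 2.4 0.0
[0.0, 0.0, 0.105] [0, 0, np.float64(-0.0)] rows 2.0 0.0
```

Request:
{"op": "apply_moves", "data": {
  "claw": [0,0,0,0,0],
  "travel": [
    [0.002,0,0.05],
    [0.002,0,0.1],
    [0.002,0,0.15],
    [0.002,0,0.19],
    [0.002,0,0.225]
  ],
  "turn": [
    [0,0,0],
    [0,0,0],
    [0,0,0],
    [0,0,0],
    [0,0,0]
  ]
}}

```text
t: 7.52
tcp_pos: [0.5997, 0.2216, 0.0772]
tool_rot: [1.0, 0.012, -0.002, 0.0]
force: [0.9, -0.1, 0.6]
finger_gap: 0.499
gripper_force: 0.0
```

Request:
{"op": "apply_moves", "data": {
  "claw": [-1,-1,-1,-1,-1],
  "travel": [
    [0,0,0],
    [0,0,0],
    [0,0,0],
    [0,0,0],
    [0,0,0]
  ],
  "turn": [
    [0,0,0],
    [0,0,0],
    [0,0,0],
    [0,0,0],
    [0,0,0]
  ],
  "newtons": 40
}}

```text
t: 7.93
tcp_pos: [0.6023, 0.2222, 0.0815]
tool_rot: [1.0, 0.012, 0.001, -0.0]
force: [1.2, 0.8, -11.1]
finger_gap: 0.106
gripper_force: 44.6
```

```bash
python3 - <<'E'
from h import *
where()
E
```

```text
t 7.93 tcp [0.6023 0.2222 0.0815] yaw 1.32 z [ 1.6e-03  4.0e-04 -1.0e+00] F [  1.2    0.83 -11.09] gap 0.106 gf 44.6
```

Request:
{"op": "apply_moves", "data": {
  "claw": [-1,-1,-1,-1,-1],
  "travel": [
    [0,0.015,0],
    [0,0.045,0],
    [0,0.075,0],
    [0,0.105,0],
    [0,0.13,0]
  ],
  "turn": [
    [0,0,0],
    [0,0,0],
    [0,0,0],
    [0,0,0],
    [0,0,0]
  ]
}}

```text
t: 8.35
tcp_pos: [0.6046, 0.1178, 0.0815]
tool_rot: [1.0, 0.011, 0.001, -0.001]
force: [2.4, 4.3, -11.1]
finger_gap: 0.11
gripper_force: 44.4
```

Request:
{"op": "apply_moves", "data": {
  "claw": [-1,-1,-1,-1,-1],
  "travel": [
    [0,0.015,0],
    [0,0.028,0],
    [0,0.033,0],
    [0,0.033,0],
    [0,0.033,0]
  ],
  "turn": [
    [0,0,0],
    [0,0,0],
    [0,0,0],
    [0,0,0],
    [0,0,0]
  ]
}}

```text
t: 8.77
tcp_pos: [0.6052, 0.0923, 0.0814]
tool_rot: [1.0, 0.012, 0.001, -0.0]
force: [2.5, 3.1, -8.7]
finger_gap: 0.107
gripper_force: 44.9
```

```bash
python3 - <<'E'
from h import *
where()
E
```

```text
t 8.77 tcp [0.6052 0.0923 0.0814] yaw 1.32 z [ 1.2e-03  6.0e-04 -1.0e+00] F [ 2.5   3.14 -8.7 ] gap 0.107 gf 44.9
```

Request:
{"op": "apply_moves", "data": {
  "claw": [0,0,0,0,0],
  "travel": [
    [0,0,0],
    [0,0,0],
    [0,0,0],
    [0,0,-0.04],
    [0,0,-0.09]
  ],
  "turn": [
    [0,0,0],
    [0,0,0],
    [0,0,0],
    [0,0,0],
    [0,0,0]
  ]
}}

```text
t: 9.18
tcp_pos: [0.6024, 0.0915, 0.1512]
tool_rot: [1.0, 0.012, -0.004, 0.0]
force: [0.4, 0.7, 0.5]
finger_gap: 0.499
gripper_force: 0.0
```

Request:
{"op": "apply_moves", "data": {
  "claw": [1,1,1,1,1],
  "travel": [
    [0,0,-0.05],
    [0,0,-0.1],
    [0,0,-0.13],
    [0,0,-0.13],
    [0,0,-0.13]
  ],
  "turn": [
    [0,0,0],
    [0,0,0],
    [0,0,0],
    [0,0,0],
    [0,0,0]
  ]
}}

```text
t: 9.6
tcp_pos: [0.6059, 0.0915, 0.2601]
tool_rot: [1.0, 0.012, 0.003, 0.0]
force: [-0.4, 0.2, -0.2]
finger_gap: 0.998
gripper_force: 0.0
```

```bash
python3 - <<'E'
from h import *
where()
s=snap('top','t6');import meas; meas.run(s);snap('wrist','w6')
E
```

```text
t 9.6 tcp [0.6059 0.0915 0.2601] yaw 1.32 z [ 6.1e-03 -6.0e-04 -1.0e+00] F [-0.37  0.22 -0.2 ] gap 0.998 gf 0.0
lid px 347.0 209.0 n 450 med [ 0.5602 -0.1705  0.0904] rect [ 560.4 -171.3] [55.5 55.4] 45.2 zmax 0.096
lid px 292.0 264.0 n 475 med [ 0.429  -0.0408  0.0904] rect [428.9 -41.1] [55.8 56.2] 0.6 zmax 0.097
lid px 346.0 264.0 n 470 med [ 0.4308 -0.167   0.0906] rect [ 431.8 -167.1] [55.8 56.1] 26.6 zmax 0.097
tab px 349.0 122.0 n 15 med [ 0.7721 -0.1755  0.1017] rect [ 772.5 -175.8] [ 5.7 17. ] 49.0 zmax 0.107
tab px 347.0 209.0 n 258 med [ 0.5603 -0.1702  0.0915] rect [ 561.5 -170.8] [52.8 54.6] 7.2 zmax 0.096
tab px 292.0 264.0 n 281 med [ 0.4289 -0.0407  0.0915] rect [429.6 -39.7] [53.8 54.3] 59.4 zmax 0.097
tab px 346.0 264.0 n 281 med [ 0.4307 -0.1648  0.0916] rect [ 430.6 -166.9] [53.6 54.7] 26.6 zmax 0.097
pin px 121.0 262.0 n 59 med [0.4236 0.3241 0.1837] rect [424.2 326.3] [15.7 14.4] 81.9 zmax 0.189
bracket px 122.0 258.0 n 513 med [0.444  0.3436 0.1288] rect [421.4 181.4] [365.4  78.6] 88.0 zmax 1.196
roof px 120.0 187.0 n 5929 med [0.5954 0.3554 0.1334] rect [597.8 355.8] [269.1 120.3] 1.0 zmax 0.139
```

View pics/w6.png

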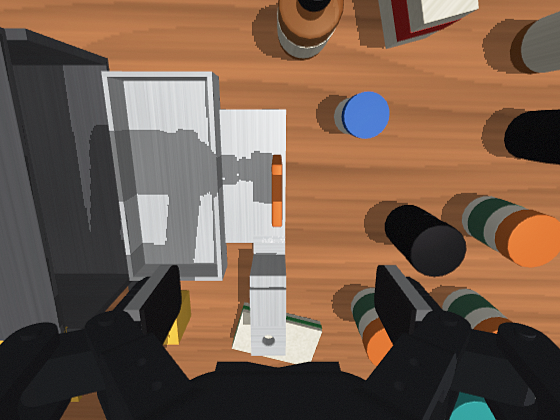

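View pics/t6.png

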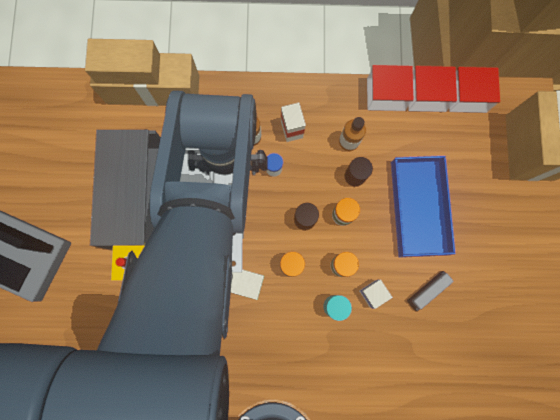

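The wrist view shows the tray out, with its interior from about (105,72) to (222,280) and the tab at (277,190). In the top view the jars are unmoved at (347,211), (292,264) and (346,264).

```bash
python3 - <<'E'
from h import *
s=pickle.load(open('w6.pkl','rb'));P=cloud(s);H=hsv(s).astype(int)
white=(H[...,1]<45)&(H[...,2]>90)
u=np.zeros((420,560),bool);u[60:290,95:232]=1
z=P[...,2]
for nm,m in(('rim',white&u&(z>.044)&(z<.054)),('floor',white&u&(z>.008)&(z<.018))):
    q=P[m];print(nm,len(q),np.median(q[:,2]).round(4),rect(q),np.percentile(q,[1,99],axis=0).round(4))
tb=(H[...,0]>=4)&(H[...,0]<=18)&(H[...,1]>180)&(z>.095)&(z<.11)
for c in comp(tb,100):print('tab',rect(P[c]))
s=pickle.load(open('scene0.pkl','rb'));P=cloud(s);H=hsv(s).astype(int);z=P[...,2]
b=(H[...,0]>=105)&(H[...,0]<=125)&(H[...,1]>120)&(P[...,1]<-.25)
print('crate',[rect(P[c&(z>.04)]) for c in comp(b,300)],[rect(P[c&(z<.012)&(z>.0)]) for c in comp(b,300)])
E
```

```text
rim 3041 0.0485 ((601.7824096679688, 212.38548278808594), (229.80255126953125, 111.0423355102539), 1.2796558141708374) [[0.4881 0.1555 0.0444]
 [0.7167 0.2687 0.0502]]
floor 15980 0.0127 ((602.9676513671875, 203.58485412597656), (227.3976287841797, 119.39968872070312), 1.1056153774261475) [[0.493  0.1475 0.0108]
 [0.7102 0.2631 0.0163]]
tab ((605.7174072265625, 92.35498809814453), (58.244102478027344, 8.556763648986816), 1.220136046409607)
crate [((0.0, 0.0), (0.0, 0.0), 0.0), ((583.8634033203125, -369.53668212890625), (254.00193786621094, 133.02352905273438), 3.2743194103240967)] [((0.0, 0.0), (0.0, 0.0), 0.0), ((585.1751708984375, -369.8387145996094), (250.6226043701172, 130.00868225097656), 3.1591312885284424)]
```

```bash
python3 - <<'E'
from h import *
plan([(.58,-.1,.26,1.3),(.561,-.1718,.2,1.3),(.561,-.1718,.038,1.3)])
E
```

```text
[-0.0354, 0.2387, -0.0044] [0, 0, np.float64(0.0001)] rows 4.6 0.0
[-0.0258, 0.0892, 0.075] [0, 0, np.float64(-0.0)] rows 2.3 0.0
[0.0, 0.0, 0.2025] [0, 0, np.float64(-0.0)] rows 3.9 0.0
```

Request:
{"op": "apply_moves", "data": {
  "claw": [0.75,0.75,0.75,0.75,0.75],
  "travel": [
    [-0.035,0.239,0],
    [-0.035,0.239,0],
    [-0.035,0.239,0],
    [-0.035,0.239,0],
    [-0.035,0.239,0]
  ],
  "turn": [
    [0,0,0],
    [0,0,0],
    [0,0,0],
    [0,0,0],
    [0,0,0]
  ]
}}

```text
t: 10.12
tcp_pos: [0.5795, -0.1033, 0.2547]
tool_rot: [1.0, 0.011, -0.002, 0.0]
force: [0.3, -0.1, 0.2]
finger_gap: 0.876
gripper_force: 0.0
```

Request:
{"op": "apply_moves", "data": {
  "claw": [0.75,0.75,0.75,0.75,0.75],
  "travel": [
    [-0.026,0.089,0.05],
    [-0.026,0.089,0.07],
    [-0.026,0.089,0.07],
    [-0.026,0.089,0.07],
    [-0.026,0.089,0.07]
  ],
  "turn": [
    [0,0,0],
    [0,0,0],
    [0,0,0],
    [0,0,0],
    [0,0,0]
  ]
}}

```text
t: 10.53
tcp_pos: [0.5612, -0.1712, 0.1994]
tool_rot: [1.0, 0.011, -0.002, -0.001]
force: [0.5, 0.0, 0.6]
finger_gap: 0.876
gripper_force: 0.0
```

```bash
cat > jars.py <<'E'
from h import *
def jars(n='wrist',s=None):
    s=s or snap(n);H=hsv(s).astype(int);P=cloud(s);z=P[...,2]
    m=(H[...,0]>=8)&(H[...,0]<=18)&(H[...,1]>180)&(H[...,2]>130)&(z>.083)&(z<.11)
    for c in comp(m,60):
        q=P[c];r=rect(q)
        if min(r[1])>25: print(n,len(q),'z',np.median(q[:,2]).round(4),'c',np.round(r[0],1),np.round(r[1],1))
E
python3 - <<'E'
from jars import *
where();jars();jars('top')
E
```

```text
t 10.53 tcp [ 0.5612 -0.1712  0.1994] yaw 1.24 z [-0.0032  0.0025 -1.    ] F [0.5  0.01 0.6 ] gap 0.876 gf 0.0
wrist 2206 z 0.0895 c [ 564.6 -168.3] [47.2 56.6]
wrist 2546 z 0.0894 c [ 435.3 -167.5] [56.9 50.6]
top 390 z 0.0903 c [432.5 -35.8] [43.7 56.2]
```

Request:
{"op": "apply_moves", "data": {
  "claw": [0.75,0.75,0.75,0.75,0.75],
  "travel": [
    [0,0,0.05],
    [0,0,0.1],
    [0,0,0.15],
    [0,0,0.185],
    [0,0,0.2]
  ],
  "turn": [
    [0,0,0],
    [0,0,0],
    [0,0,0],
    [0,0,0],
    [0,0,0]
  ]
}}

```text
t: 11.05
tcp_pos: [0.561, -0.1691, 0.0382]
tool_rot: [1.0, 0.013, -0.002, -0.001]
force: [-0.6, -0.3, 0.5]
finger_gap: 0.875
gripper_force: 0.0
```

Request:
{"op": "apply_moves", "data": {
  "claw": [-1,-1,-1,-1,-1],
  "travel": [
    [0,0,0],
    [0,0,0],
    [0,0,0],
    [0,0,0],
    [0,0,0]
  ],
  "turn": [
    [0,0,0],
    [0,0,0],
    [0,0,0],
    [0,0,0],
    [0,0,0]
  ],
  "newtons": 30
}}

```text
t: 11.47
tcp_pos: [0.5627, -0.1719, 0.0423]
tool_rot: [1.0, 0.011, 0.001, 0.0]
force: [0.3, 0.5, -5.0]
finger_gap: 0.673
gripper_force: 35.9
```

Request:
{"op": "apply_moves", "data": {
  "claw": [-1,-1,-1,-1,-1],
  "travel": [
    [0,0,-0.03],
    [0,0,-0.06],
    [0,0,-0.1],
    [0,0,-0.12],
    [0,0,-0.12]
  ],
  "turn": [
    [0,0,0],
    [0,0,0],
    [0,0,0],
    [0,0,0],
    [0,0,0]
  ]
}}

```text
t: 11.88
tcp_pos: [0.5649, -0.1731, 0.1419]
tool_rot: [1.0, 0.011, 0.005, 0.002]
force: [0.5, 1.0, -5.6]
finger_gap: 0.668
gripper_force: 36.3
```

Request:
{"op": "apply_moves", "data": {
  "claw": [-1,-1,-1],
  "travel": [
    [0,0,0],
    [0,0,0],
    [0,0,0]
  ],
  "turn": [
    [0,0,0],
    [0,0,0],
    [0,0,0]
  ]
}}

```text
t: 12.13
tcp_pos: [0.5606, -0.1711, 0.1352]
tool_rot: [1.0, 0.011, -0.002, -0.001]
force: [-0.3, -0.8, -5.2]
finger_gap: 0.667
gripper_force: 36.3
```

```bash
python3 - <<'E'
from jars import *
where();s=snap('wrist','w7');where();jars(s=s);snap('top');where()
plan([(.561,.0,.22,1.3),(.602,.16,.24,1.3),(.674,.2135,.22,1.3)])
E
```

```text
t 12.13 tcp [ 0.5606 -0.1711  0.1352] yaw 1.31 z [-0.0035  0.0018 -1.    ] F [-0.34 -0.8  -5.18] gap 0.667 gf 36.3
t 12.18 tcp [ 0.5607 -0.1711  0.1351] yaw 1.31 z [-0.0034  0.0018 -1.    ] F [-0.22  0.49 -5.09] gap 0.674 gf 36.3
t 12.23 tcp [ 0.561  -0.1712  0.1352] yaw 1.31 z [-0.0031  0.0017 -1.    ] F [-0.42  0.14 -5.74] gap 0.669 gf 36.3
[0.0049, -0.214, -0.106] [0, 0, np.float64(0.0)] rows 4.6 0.0
[0.0558, -0.1988, -0.025] [0, 0, np.float64(-0.0)] rows 4.0 0.0
[0.0915, -0.0648, 0.025] [0, 0, np.float64(-0.0)] rows 2.2 0.0
```

Request:
{"op": "apply_moves", "data": {
  "claw": [-1,-1,-1,-1,-1],
  "travel": [
    [0.005,-0.02,-0.05],
    [0.005,-0.06,-0.09],
    [0.005,-0.11,-0.11],
    [0.005,-0.16,-0.11],
    [0.005,-0.21,-0.11]
  ],
  "turn": [
    [0,0,0],
    [0,0,0],
    [0,0,0],
    [0,0,0],
    [0,0,0]
  ]
}}

```text
t: 12.65
tcp_pos: [0.5629, -0.005, 0.2258]
tool_rot: [1.0, 0.011, 0.001, 0.0]
force: [0.9, 1.2, -5.0]
finger_gap: 0.674
gripper_force: 36.6
```

Request:
{"op": "apply_moves", "data": {
  "claw": [-1,-1,-1,-1,-1],
  "travel": [
    [0.02,-0.05,0],
    [0.05,-0.1,0],
    [0.08,-0.15,0],
    [0.11,-0.2,0],
    [0.13,-0.23,0]
  ],
  "turn": [
    [0,0,0],
    [0,0,0],
    [0,0,0],
    [0,0,0],
    [0,0,0]
  ]
}}

```text
t: 13.07
tcp_pos: [0.6597, 0.1794, 0.2232]
tool_rot: [1.0, 0.012, -0.002, 0.0]
force: [1.3, 0.3, -4.4]
finger_gap: 0.673
gripper_force: 36.4
```

```bash
python3 - <<'E'
from jars import *
where()
plan([(.674,.2135,.14,1.3),(.674,.2135,.056,1.3)])
E
```

```text
t 13.07 tcp [0.6597 0.1794 0.2232] yaw 1.34 z [-3.3e-03 -4.0e-04 -1.0e+00] F [ 1.28  0.32 -4.36] gap 0.673 gf 36.4
[0.0188, -0.0421, 0.1041] [0, 0, np.float64(0.0002)] rows 2.2 0.0
[0.0, 0.0, 0.105] [0, 0, np.float64(-0.0)] rows 2.0 0.0
```

Request:
{"op": "apply_moves", "data": {
  "claw": [-1,-1,-1,-1,-1],
  "travel": [
    [0.015,-0.04,0.01],
    [0.015,-0.04,0.05],
    [0.015,-0.04,0.09],
    [0.015,-0.04,0.13],
    [0.015,-0.04,0.13]
  ],
  "turn": [
    [0,0,0],
    [0,0,0],
    [0,0,0],
    [0,0,0],
    [0,0,0]
  ]
}}

```text
t: 13.48
tcp_pos: [0.6645, 0.209, 0.1109]
tool_rot: [1.0, 0.012, -0.01, 0.001]
force: [-1.9, -0.8, -6.5]
finger_gap: 0.676
gripper_force: 36.1
```

Request:
{"op": "apply_moves", "data": {
  "claw": [-1,-1],
  "travel": [
    [0,0,0],
    [0,0,0]
  ],
  "turn": [
    [0,0,0],
    [0,0,0]
  ]
}}

```text
t: 13.65
tcp_pos: [0.6725, 0.2096, 0.1216]
tool_rot: [1.0, 0.011, 0.001, -0.0]
force: [1.0, 0.6, -4.4]
finger_gap: 0.67
gripper_force: 36.2
```

```bash
python3 - <<'E'
from jars import *
where()
plan([(.674,.2135,.06,1.3)])
E
```

```text
t 13.65 tcp [0.6725 0.2096 0.1216] yaw 1.3 z [ 1.6e-03  3.0e-04 -1.0e+00] F [ 1.    0.56 -4.37] gap 0.67 gf 36.2
[0.002, -0.0049, 0.077] [0, 0, np.float64(-0.0)] rows 1.5 0.0
```

Request:
{"op": "apply_moves", "data": {
  "claw": [-1,-1,-1,-1,-1],
  "travel": [
    [0.002,-0.004,0.02],
    [0.002,-0.004,0.045],
    [0.002,-0.004,0.06],
    [0.002,-0.004,0.068],
    [0.002,-0.004,0.072]
  ],
  "turn": [
    [0,0,0],
    [0,0,0],
    [0,0,0],
    [0,0,0],
    [0,0,0]
  ]
}}

```text
t: 14.07
tcp_pos: [0.6726, 0.2128, 0.0624]
tool_rot: [1.0, 0.011, -0.001, 0.0]
force: [-0.2, -0.5, -5.2]
finger_gap: 0.67
gripper_force: 36.5
```

Request:
{"op": "apply_moves", "data": {
  "claw": [-1,-1,-1,-1,-1],
  "travel": [
    [0,0,0.001],
    [0,0,0.002],
    [0,0,0.003],
    [0,0,0.004],
    [0,0,0.004]
  ],
  "turn": [
    [0,0,0],
    [0,0,0],
    [0,0,0],
    [0,0,0],
    [0,0,0]
  ]
}}

```text
t: 14.48
tcp_pos: [0.6733, 0.2129, 0.0607]
tool_rot: [1.0, 0.011, 0.0, -0.0]
force: [-0.3, 0.1, -4.9]
finger_gap: 0.67
gripper_force: 36.5
```

```bash
python3 - <<'E'
from jars import *
where();jars();where()
E
```

```text
t 14.48 tcp [0.6733 0.2129 0.0607] yaw 1.31 z [ 1.e-03  2.e-04 -1.e+00] F [-0.27  0.13 -4.93] gap 0.67 gf 36.5
wrist 13467 z 0.1091 c [679.2 213.3] [42.3 55.2]
t 14.53 tcp [0.6732 0.2129 0.0606] yaw 1.31 z [ 8.e-04  1.e-04 -1.e+00] F [-0.15  0.22 -5.74] gap 0.67 gf 36.5
```

Request:
{"op": "apply_moves", "data": {
  "claw": [-1,-1,-1,-1,-1],
  "travel": [
    [0,0,0.002],
    [0,0,0.0035],
    [0,0,0.005],
    [0,0,0.0062],
    [0,0,0.0062]
  ],
  "turn": [
    [0,0,0],
    [0,0,0],
    [0,0,0],
    [0,0,0],
    [0,0,0]
  ]
}}

```text
t: 14.95
tcp_pos: [0.6727, 0.2128, 0.0547]
tool_rot: [1.0, 0.011, -0.0, 0.0]
force: [-0.5, 0.2, -6.0]
finger_gap: 0.672
gripper_force: 36.5
```

```bash
python3 - <<'E'
from jars import *
where();s=snap('wrist');jars(s=s);where()
E
```

```text
t 14.95 tcp [0.6727 0.2128 0.0547] yaw 1.31 z [-7.e-04 -1.e-04 -1.e+00] F [-0.51  0.15 -6.  ] gap 0.672 gf 36.5
wrist 14478 z 0.1033 c [678.8 213.1] [42.1 55.1]
t 15.0 tcp [0.6728 0.2128 0.0548] yaw 1.31 z [-6.e-04 -1.e-04 -1.e+00] F [ 0.47  1.25 -4.32] gap 0.672 gf 36.5
```

Request:
{"op": "apply_moves", "data": {
  "claw": [-1,-1,0.75,0.75,0.75],
  "travel": [
    [0,0,0.001],
    [0,0,0.0015],
    [0,0,0.0015],
    [0,0,0.0015],
    [0,0,0.0015]
  ],
  "turn": [
    [0,0,0],
    [0,0,0],
    [0,0,0],
    [0,0,0],
    [0,0,0]
  ]
}}

```text
t: 15.42
tcp_pos: [0.674, 0.213, 0.0552]
tool_rot: [1.0, 0.011, 0.001, -0.0]
force: [0.1, -0.4, 0.1]
finger_gap: 0.877
gripper_force: 0.0
```

Request:
{"op": "apply_moves", "data": {
  "claw": [0.75,0.75,0.75,0.75,0.75],
  "travel": [
    [0,0,-0.01],
    [0,0,-0.04],
    [0,0,-0.09],
    [0,0,-0.14],
    [0,0,-0.18]
  ],
  "turn": [
    [0,0,0],
    [0,0,0],
    [0,0,0],
    [0,0,0],
    [0,0,0]
  ]
}}

```text
t: 15.83
tcp_pos: [0.674, 0.2131, 0.2021]
tool_rot: [1.0, 0.011, 0.002, -0.0]
force: [0.5, 0.3, 0.2]
finger_gap: 0.876
gripper_force: 0.0
```

```bash
python3 - <<'E'
from jars import *
where();s=snap('wrist','w8');jars(s=s);jars('top');jars('scene')
plan([(.58,.04,.22,1.3),(.43,-.041,.2,1.3)])
E
```

```text
t 15.83 tcp [0.674  0.2131 0.2021] yaw 1.31 z [ 3.9e-03  6.0e-04 -1.0e+00] F [0.51 0.27 0.19] gap 0.876 gf 0.0
wrist 3657 z 0.1024 c [672.3 212.5] [55.6 56.1]
top 275 z 0.1035 c [670.3 202.6] [54.7 37.2]
top 470 z 0.0906 c [430.  -40.9] [53.5 56.1]
top 473 z 0.0906 c [ 431.2 -167.2] [56.6 55.6]
scene 291 z 0.0886 c [ 433.7 -166.1] [58.1 53.3]
scene 321 z 0.0886 c [433.7 -41.1] [55.  57.3]
scene 594 z 0.1012 c [674.3 212.3] [53.9 56.5]
[-0.1246, 0.2139, -0.0203] [0, 0, np.float64(0.0001)] rows 4.8 0.0
[-0.1897, 0.097, 0.025] [0, 0, np.float64(-0.0)] rows 4.1 0.0
```

View pics/w8.png

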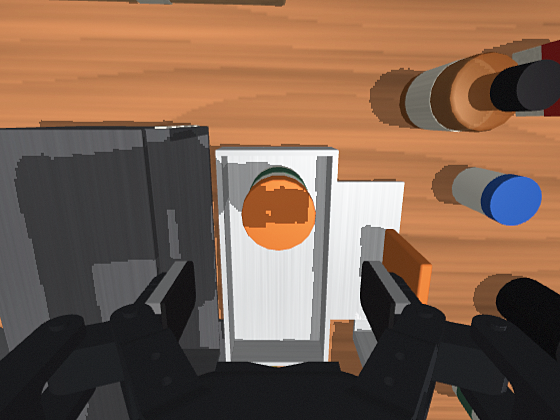

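The wrist view shows the first jar, which is full, upright in the tray's far slot at (278,214). Next is the jar at (0.431,-0.041).

Request:
{"op": "apply_moves", "data": {
  "claw": [0.75,0.75,0.75,0.75,0.75],
  "travel": [
    [-0.125,0.214,-0.02],
    [-0.125,0.214,-0.02],
    [-0.125,0.214,-0.02],
    [-0.125,0.214,-0.02],
    [-0.125,0.214,-0.02]
  ],
  "turn": [
    [0,0,0],
    [0,0,0],
    [0,0,0],
    [0,0,0],
    [0,0,0]
  ]
}}

```text
t: 16.4
tcp_pos: [0.5741, 0.0374, 0.2132]
tool_rot: [1.0, 0.011, -0.002, 0.0]
force: [0.1, 0.3, -0.4]
finger_gap: 0.876
gripper_force: 0.0
```

Request:
{"op": "apply_moves", "data": {
  "claw": [0.75,0.75,0.75,0.75,0.75],
  "travel": [
    [-0.05,0.025,0.025],
    [-0.1,0.05,0.025],
    [-0.15,0.077,0.025],
    [-0.19,0.097,0.025],
    [-0.19,0.097,0.025]
  ],
  "turn": [
    [0,0,0],
    [0,0,0],
    [0,0,0],
    [0,0,0],
    [0,0,0]
  ]
}}

```text
t: 16.82
tcp_pos: [0.4186, -0.0415, 0.1925]
tool_rot: [1.0, 0.01, -0.005, -0.001]
force: [-1.2, -0.0, -0.2]
finger_gap: 0.874
gripper_force: 0.0
```

Request:
{"op": "apply_moves", "data": {
  "claw": [0.75,0.75],
  "travel": [
    [0,0,0],
    [0,0,0]
  ],
  "turn": [
    [0,0,0],
    [0,0,0]
  ]
}}

```text
t: 16.98
tcp_pos: [0.4273, -0.042, 0.194]
tool_rot: [1.0, 0.011, 0.001, 0.0]
force: [1.2, -0.3, 0.6]
finger_gap: 0.877
gripper_force: 0.0
```

```bash
python3 - <<'E'
from jars import *
where();jars()
plan([(.431,-.041,.038,1.3)])
E
```

```text
t 16.98 tcp [ 0.4273 -0.042   0.194 ] yaw 1.23 z [ 0.0012 -0.     -1.    ] F [ 1.17 -0.32  0.56] gap 0.877 gf 0.0
wrist 3564 z 0.0895 c [430.1 -40.8] [56.4 56.7]
wrist 1832 z 0.0895 c [ 431.6 -166.7] [56.5 56.6]
[0.0034, -0.001, 0.1952] [0, 0, np.float64(-0.0)] rows 3.7 0.0
```

Request:
{"op": "apply_moves", "data": {
  "claw": [0.75,0.75,0.75,0.75,0.75],
  "travel": [
    [0.003,-0.001,0.05],
    [0.003,-0.001,0.1],
    [0.003,-0.001,0.145],
    [0.003,-0.001,0.18],
    [0.003,-0.001,0.194]
  ],
  "turn": [
    [0,0,0],
    [0,0,0],
    [0,0,0],
    [0,0,0],
    [0,0,0]
  ]
}}

```text
t: 17.45
tcp_pos: [0.4297, -0.0399, 0.035]
tool_rot: [1.0, 0.012, -0.002, -0.001]
force: [0.2, -0.0, 0.7]
finger_gap: 0.879
gripper_force: 0.0
```

Request:
{"op": "apply_moves", "data": {
  "claw": [-1,-1,-1,-1,-1],
  "travel": [
    [0,0,0],
    [0,0,0],
    [0,0,0],
    [0,0,0],
    [0,0,0]
  ],
  "turn": [
    [0,0,0],
    [0,0,0],
    [0,0,0],
    [0,0,0],
    [0,0,0]
  ]
}}

```text
t: 17.87
tcp_pos: [0.4302, -0.0409, 0.0397]
tool_rot: [1.0, 0.012, 0.001, 0.001]
force: [-0.4, -0.8, -0.5]
finger_gap: 0.669
gripper_force: 32.2
```

Request:
{"op": "apply_moves", "data": {
  "claw": [-1,-1,-1,-1,-1],
  "travel": [
    [0,0,-0.03],
    [0,0,-0.06],
    [0,0,-0.1],
    [0,0,-0.12],
    [0,0,-0.12]
  ],
  "turn": [
    [0,0,0],
    [0,0,0],
    [0,0,0],
    [0,0,0],
    [0,0,0]
  ]
}}

```text
t: 18.28
tcp_pos: [0.4315, -0.0415, 0.1386]
tool_rot: [1.0, 0.012, 0.004, 0.002]
force: [0.1, -0.0, -0.3]
finger_gap: 0.671
gripper_force: 32.9
```

Request:
{"op": "apply_moves", "data": {
  "claw": [-1,-1,-1],
  "travel": [
    [0,0,0],
    [0,0,0],
    [0,0,0]
  ],
  "turn": [
    [0,0,0],
    [0,0,0],
    [0,0,0]
  ]
}}

```text
t: 18.53
tcp_pos: [0.4283, -0.0405, 0.134]
tool_rot: [1.0, 0.011, -0.001, -0.0]
force: [-1.2, 0.2, -1.6]
finger_gap: 0.666
gripper_force: 32.9
```

```bash
python3 - <<'E'
from jars import *
where();jars('top');where();jars('scene');where()
print('tray');plan([(.48,.1,.22,1.3),(.602,.2125,.2,1.3)])
print('crate');plan([(.46,-.2,.22,1.3),(.585-.06,-.37,.2,1.3)])
E
```

```text
t 18.53 tcp [ 0.4283 -0.0405  0.134 ] yaw 1.31 z [-1.9e-03  7.0e-04 -1.0e+00] F [-1.16  0.15 -1.59] gap 0.666 gf 32.9
top 411 z 0.1033 c [670.  211.2] [54.6 52.5]
top 391 z 0.0906 c [ 429.6 -173.4] [45.7 56.3]
t 18.58 tcp [ 0.4283 -0.0405  0.1338] yaw 1.3 z [-2.3e-03  9.0e-04 -1.0e+00] F [-0.17 -0.51 -2.02] gap 0.669 gf 32.9
scene 294 z 0.0885 c [ 433.5 -166.2] [56.1 53.7]
scene 594 z 0.1014 c [674.5 211.6] [57.3 54.1]
t 18.63 tcp [ 0.4284 -0.0406  0.1338] yaw 1.3 z [-2.3e-03  9.0e-04 -1.0e+00] F [-0.57  0.55 -0.99] gap 0.673 gf 32.9
tray
[0.0685, -0.1742, -0.1078] [0, 0, np.float64(0.0)] rows 4.1 0.0
[0.1557, -0.1371, 0.025] [0, 0, np.float64(-0.0)] rows 4.0 0.0
crate
[0.035, 0.2001, -0.1078] [0, 0, np.float64(0.0)] rows 4.4 0.0
[0.0764, 0.2143, 0.025] [0, 0, np.float64(-0.0)] rows 4.4 0.0
```

Request:
{"op": "apply_moves", "data": {
  "claw": [-1,-1,-1,-1,-1],
  "travel": [
    [0,0.02,-0.05],
    [0.01,0.06,-0.09],
    [0.02,0.11,-0.108],
    [0.03,0.155,-0.108],
    [0.035,0.2,-0.108]
  ],
  "turn": [
    [0,0,0],
    [0,0,0],
    [0,0,0],
    [0,0,0],
    [0,0,0]
  ]
}}

```text
t: 19.05
tcp_pos: [0.4623, -0.2026, 0.2221]
tool_rot: [1.0, 0.012, 0.002, 0.001]
force: [0.9, -0.2, -1.2]
finger_gap: 0.671
gripper_force: 33.1
```

Request:
{"op": "apply_moves", "data": {
  "claw": [-1,-1,-1,-1,-1],
  "travel": [
    [0.015,0.05,0],
    [0.035,0.1,0],
    [0.055,0.15,0],
    [0.07,0.19,0.01],
    [0.076,0.21,0.02]
  ],
  "turn": [
    [0,0,0],
    [0,0,0],
    [0,0,0],
    [0,0,0],
    [0,0,0]
  ]
}}

```text
t: 19.47
tcp_pos: [0.5271, -0.3723, 0.2039]
tool_rot: [1.0, 0.01, 0.001, 0.002]
force: [1.1, 0.6, -0.6]
finger_gap: 0.673
gripper_force: 33.1
```

Request:
{"op": "apply_moves", "data": {
  "claw": [-1,-1,-1,-1,-1],
  "travel": [
    [0,0.002,0.01],
    [0,0.004,0.04],
    [0,0.004,0.08],
    [0,0.004,0.11],
    [0,0.004,0.12]
  ],
  "turn": [
    [0,0,0],
    [0,0,0],
    [0,0,0],
    [0,0,0],
    [0,0,0]
  ]
}}

```text
t: 19.88
tcp_pos: [0.5222, -0.3661, 0.1036]
tool_rot: [1.0, 0.012, -0.004, -0.004]
force: [-1.1, 0.9, -1.6]
finger_gap: 0.672
gripper_force: 33.1
```

Request:
{"op": "apply_moves", "data": {
  "claw": [-1,-1],
  "travel": [
    [0,0,0],
    [0,0,0]
  ],
  "turn": [
    [0,0,0],
    [0,0,0]
  ]
}}

```text
t: 20.05
tcp_pos: [0.5254, -0.3692, 0.1088]
tool_rot: [1.0, 0.012, -0.0, -0.001]
force: [1.2, -0.2, -0.3]
finger_gap: 0.67
gripper_force: 33.1
```

```bash
sed -i 's/z<.11)/z<.18)/' jars.py; python3 - <<'E'
from jars import *
where();jars();where()
plan([(.525,-.373,.05,1.3)])
E
```

```text
t 20.05 tcp [ 0.5254 -0.3692  0.1088] yaw 1.34 z [-9.0e-04  1.1e-03 -1.0e+00] F [ 1.15 -0.19 -0.33] gap 0.67 gf 33.1
wrist 16643 z 0.1611 c [ 534.3 -368.9] [40.8 54.9]
t 20.1 tcp [ 0.5261 -0.37    0.11  ] yaw 1.34 z [ 0.0011 -0.001  -1.    ] F [ 1.22  0.12 -0.84] gap 0.668 gf 33.1
[-0.0015, 0.0037, 0.0751] [0, 0, np.float64(0.0002)] rows 1.4 0.0
```

Request:
{"op": "apply_moves", "data": {
  "claw": [-1,-1,-1,-1,-1],
  "travel": [
    [0,0.003,0.02],
    [0,0.003,0.045],
    [0,0.003,0.06],
    [0,0.003,0.07],
    [0,0.003,0.075]
  ],
  "turn": [
    [0,0,0],
    [0,0,0],
    [0,0,0],
    [0,0,0],
    [0,0,0]
  ]
}}

```text
t: 20.52
tcp_pos: [0.5256, -0.3722, 0.0489]
tool_rot: [1.0, 0.012, -0.0, -0.0]
force: [-0.1, -0.2, -2.6]
finger_gap: 0.673
gripper_force: 33.1
```

Request:
{"op": "apply_moves", "data": {
  "claw": [-1,-1,-1,-1],
  "travel": [
    [0,0,0.002],
    [0,0,0.004],
    [0,0,0.005],
    [0,0,0.005]
  ],
  "turn": [
    [0,0,0],
    [0,0,0],
    [0,0,0],
    [0,0,0]
  ]
}}

```text
t: 20.85
tcp_pos: [0.5259, -0.3725, 0.0457]
tool_rot: [1.0, 0.011, 0.0, 0.0]
force: [0.1, -0.4, -1.6]
finger_gap: 0.67
gripper_force: 33.1
```

```bash
python3 - <<'E'
from jars import *
where();jars();where()
E
```

```text
t 20.85 tcp [ 0.5259 -0.3725  0.0457] yaw 1.32 z [ 8.e-04 -8.e-04 -1.e+00] F [ 0.07 -0.39 -1.63] gap 0.67 gf 33.1
wrist 16085 z 0.098 c [ 534.4 -372. ] [41.2 55.3]
t 20.9 tcp [ 0.5258 -0.3725  0.0457] yaw 1.31 z [ 7.e-04 -7.e-04 -1.e+00] F [ 0.94 -0.15 -0.77] gap 0.668 gf 33.1
```

Request:
{"op": "apply_moves", "data": {
  "claw": [-1,-1,-1,-1,-1],
  "travel": [
    [0,0,0.001],
    [0,0,0.002],
    [0,0,0.003],
    [0,0,0.0042],
    [0,0,0.0042]
  ],
  "turn": [
    [0,0,0],
    [0,0,0],
    [0,0,0],
    [0,0,0],
    [0,0,0]
  ]
}}

```text
t: 21.32
tcp_pos: [0.5256, -0.3724, 0.0421]
tool_rot: [1.0, 0.011, 0.0, 0.0]
force: [0.5, 0.0, 1.5]
finger_gap: 0.676
gripper_force: 33.2
```

Request:
{"op": "apply_moves", "data": {
  "claw": [0.75,0.75,0.75,0.75,0.75],
  "travel": [
    [0,0,0],
    [0,0,0],
    [0,0,0],
    [0,0,-0.02],
    [0,0,-0.06]
  ],
  "turn": [
    [0,0,0],
    [0,0,0],
    [0,0,0],
    [0,0,0],
    [0,0,0]
  ]
}}

```text
t: 21.73
tcp_pos: [0.523, -0.37, 0.0861]
tool_rot: [1.0, 0.011, -0.003, -0.003]
force: [-0.6, 0.2, -0.6]
finger_gap: 0.876
gripper_force: 0.0
```

Request:
{"op": "apply_moves", "data": {
  "claw": [0.75,0.75,0.75,0.75,0.75],
  "travel": [
    [0,0,-0.04],
    [0,0,-0.09],
    [0,0,-0.13],
    [0,0,-0.13],
    [0,0,-0.13]
  ],
  "turn": [
    [0,0,0],
    [0,0,0],
    [0,0,0],
    [0,0,0],
    [0,0,0]
  ]
}}

```text
t: 22.15
tcp_pos: [0.5266, -0.3733, 0.1966]
tool_rot: [1.0, 0.012, 0.002, 0.002]
force: [-0.4, 0.2, -0.4]
finger_gap: 0.876
gripper_force: 0.0
```

```bash
python3 - <<'E'
from jars import *
where();jars();jars('scene');jars('top')
plan([(.45,-.25,.2,1.3),(.4325,-.167,.2,1.3)])
E
```

```text
t 22.15 tcp [ 0.5266 -0.3733  0.1966] yaw 1.32 z [ 0.0042 -0.0042 -1.    ] F [-0.39  0.23 -0.35] gap 0.876 gf 0.0
wrist 3114 z 0.0945 c [ 526.3 -372.4] [56.1 55.9]
wrist 2516 z 0.0894 c [ 437.6 -164. ] [43.5 58.4]
scene 296 z 0.0888 c [ 434.9 -165.8] [57.9 54. ]
scene 324 z 0.0933 c [ 528.  -371.3] [55.9 53. ]
scene 595 z 0.1013 c [674.4 211.2] [56.8 53.4]
top 409 z 0.1033 c [671.2 211.3] [53.7 51.9]
[-0.0897, -0.1537, -0.0099] [0, 0, np.float64(0.0001)] rows 3.4 0.0
[-0.0195, -0.1042, -0.0] [0, 0, np.float64(-0.0)] rows 2.0 0.0
```

Request:
{"op": "apply_moves", "data": {
  "claw": [0.75,0.75,0.75,0.75,0.75],
  "travel": [
    [-0.02,-0.05,0],
    [-0.05,-0.1,0],
    [-0.075,-0.15,0],
    [-0.095,-0.2,0],
    [-0.105,-0.235,0]
  ],
  "turn": [
    [0,0,0],
    [0,0,0],
    [0,0,0],
    [0,0,0],
    [0,0,0]
  ]
}}

```text
t: 22.72
tcp_pos: [0.4343, -0.1837, 0.1919]
tool_rot: [1.0, 0.011, -0.002, -0.002]
force: [0.2, 0.1, 0.0]
finger_gap: 0.874
gripper_force: 0.0
```

Request:
{"op": "apply_moves", "data": {
  "claw": [0.75,0.75,0.75],
  "travel": [
    [-0.006,-0.02,0],
    [-0.006,-0.022,0],
    [-0.006,-0.022,0]
  ],
  "turn": [
    [0,0,0],
    [0,0,0],
    [0,0,0]
  ]
}}

```text
t: 22.97
tcp_pos: [0.4312, -0.1675, 0.1927]
tool_rot: [1.0, 0.012, -0.001, -0.001]
force: [1.1, -0.5, 1.1]
finger_gap: 0.877
gripper_force: 0.0
```

```bash
python3 - <<'E'
from jars import *
where();jars()
plan([(.4325,-.1665,.038,1.3)])
E
```

```text
t 22.97 tcp [ 0.4312 -0.1675  0.1927] yaw 1.41 z [-0.0022  0.0014 -1.    ] F [ 1.15 -0.5   1.1 ] gap 0.877 gf 0.0
wrist 3443 z 0.0895 c [ 431.7 -167.1] [56.5 56.2]
[0.0003, -0.0031, 0.1939] [0, 0, np.float64(0.0003)] rows 3.7 0.0
```

Request:
{"op": "apply_moves", "data": {
  "claw": [0.75,0.75,0.75,0.75,0.75],
  "travel": [
    [0,0,0.05],
    [0,0,0.1],
    [0,0,0.145],
    [0,0,0.178],
    [0,0,0.192]
  ],
  "turn": [
    [0,0,0],
    [0,0,0],
    [0,0,0],
    [0,0,0],
    [0,0,0]
  ]
}}

```text
t: 23.43
tcp_pos: [0.4313, -0.1696, 0.0361]
tool_rot: [1.0, 0.011, -0.002, -0.001]
force: [-0.5, -0.3, -0.7]
finger_gap: 0.875
gripper_force: 0.0
```

Request:
{"op": "apply_moves", "data": {
  "claw": [-1,-1,-1,-1,-1],
  "travel": [
    [0,0,0],
    [0,0,0],
    [0,0,0],
    [0,0,0],
    [0,0,0]
  ],
  "turn": [
    [0,0,0],
    [0,0,0],
    [0,0,0],
    [0,0,0],
    [0,0,0]
  ]
}}

```text
t: 23.85
tcp_pos: [0.4329, -0.1695, 0.0412]
tool_rot: [1.0, 0.011, 0.001, 0.001]
force: [0.4, -0.2, -1.6]
finger_gap: 0.676
gripper_force: 32.6
```

Request:
{"op": "apply_moves", "data": {
  "claw": [-1,-1,-1,-1,-1],
  "travel": [
    [0,0,-0.03],
    [0,0,-0.06],
    [0,0,-0.1],
    [0,0,-0.12],
    [0,0,-0.12]
  ],
  "turn": [
    [0,0,0],
    [0,0,0],
    [0,0,0],
    [0,0,0],
    [0,0,0]
  ]
}}

```text
t: 24.27
tcp_pos: [0.4344, -0.1702, 0.1403]
tool_rot: [1.0, 0.012, 0.004, 0.003]
force: [1.0, -0.6, -0.3]
finger_gap: 0.67
gripper_force: 33.0
```

Request:
{"op": "apply_moves", "data": {
  "claw": [-1,-1,-1],
  "travel": [
    [0,0,0],
    [0,0,0],
    [0,0,0]
  ],
  "turn": [
    [0,0,0],
    [0,0,0],
    [0,0,0]
  ]
}}

```text
t: 24.52
tcp_pos: [0.4313, -0.1683, 0.1354]
tool_rot: [1.0, 0.011, -0.001, -0.001]
force: [-0.0, 0.0, -1.2]
finger_gap: 0.665
gripper_force: 33.0
```

```bash
python3 - <<'E'
from jars import *
where();jars('top');where();jars('scene');where()
print('tray');plan([(.46,.03,.22,1.3),(.52,.18,.22,1.3),(.56,.2118,.2,1.3)])
print('crate');plan([(.50,-.3,.22,1.3),(.645,-.366,.2,1.3)])
E
```

```text
t 24.52 tcp [ 0.4313 -0.1683  0.1354] yaw 1.31 z [-0.0017  0.0012 -1.    ] F [-0.04  0.03 -1.16] gap 0.665 gf 33.0
top 411 z 0.1035 c [670.8 210.8] [54.2 52.2]
top 215 z 0.0957 c [ 527.9 -375.9] [50.9 46.4]
t 24.57 tcp [ 0.4313 -0.1683  0.1352] yaw 1.31 z [-0.002   0.0014 -1.    ] F [ 0.3   0.18 -0.74] gap 0.671 gf 33.0
scene 331 z 0.0932 c [ 528.6 -371.8] [58.2 53.4]
scene 594 z 0.1013 c [674.2 212.2] [54.4 57. ]
t 24.62 tcp [ 0.4314 -0.1683  0.1352] yaw 1.31 z [-0.0021  0.0015 -1.    ] F [-0.46 -0.   -1.25] gap 0.671 gf 33.0
tray
[0.0414, -0.247, -0.1061] [0, 0, np.float64(0.0)] rows 5.2 0.0
[0.0792, -0.1858, -0.0] [0, 0, np.float64(-0.0)] rows 3.9 0.0
[0.0509, -0.0386, 0.025] [0, 0, np.float64(-0.0)] rows 1.3 0.0
crate
[0.082, 0.1665, -0.1061] [0, 0, np.float64(0.0)] rows 4.1 0.0
[0.1793, 0.0866, 0.025] [0, 0, np.float64(-0.0)] rows 3.9 0.0
```

Request:
{"op": "apply_moves", "data": {
  "claw": [-1,-1,-1,-1,-1],
  "travel": [
    [0.005,0.01,-0.05],
    [0.02,0.04,-0.09],
    [0.04,0.08,-0.106],
    [0.06,0.12,-0.106],
    [0.082,0.165,-0.106]
  ],
  "turn": [
    [0,0,0],
    [0,0,0],
    [0,0,0],
    [0,0,0],
    [0,0,0]
  ]
}}

```text
t: 25.03
tcp_pos: [0.5012, -0.2999, 0.2215]
tool_rot: [1.0, 0.012, 0.0, -0.0]
force: [-0.2, 0.4, -0.8]
finger_gap: 0.668
gripper_force: 33.2
```

Request:
{"op": "apply_moves", "data": {
  "claw": [-1,-1,-1,-1,-1],
  "travel": [
    [0.045,0.022,0],
    [0.09,0.044,0],
    [0.135,0.066,0],
    [0.165,0.08,0],
    [0.178,0.087,0]
  ],
  "turn": [
    [0,0,0],
    [0,0,0],
    [0,0,0],
    [0,0,0],
    [0,0,0]
  ]
}}

```text
t: 25.45
tcp_pos: [0.6475, -0.3669, 0.2183]
tool_rot: [1.0, 0.012, 0.0, -0.0]
force: [0.6, 0.5, -0.7]
finger_gap: 0.67
gripper_force: 33.2
```

Request:
{"op": "apply_moves", "data": {
  "claw": [-1,-1,-1,-1,-1],
  "travel": [
    [0,0,0.02],
    [0,0,0.06],
    [0,0,0.1],
    [0,0,0.13],
    [0,0,0.14]
  ],
  "turn": [
    [0,0,0],
    [0,0,0],
    [0,0,0],
    [0,0,0],
    [0,0,0]
  ]
}}

```text
t: 25.87
tcp_pos: [0.6411, -0.3629, 0.1016]
tool_rot: [1.0, 0.011, -0.005, -0.004]
force: [-0.8, 0.3, -1.6]
finger_gap: 0.67
gripper_force: 33.2
```

Request:
{"op": "apply_moves", "data": {
  "claw": [-1,-1],
  "travel": [
    [0,0,0],
    [0,0,0]
  ],
  "turn": [
    [0,0,0],
    [0,0,0]
  ]
}}

```text
t: 26.03
tcp_pos: [0.6447, -0.3657, 0.1084]
tool_rot: [1.0, 0.011, -0.0, -0.0]
force: [-0.0, 0.3, -1.1]
finger_gap: 0.67
gripper_force: 33.2
```

```bash
python3 - <<'E'
from jars import *
where();jars();where()
plan([(.645,-.366,.05,1.3)])
E
```

```text
t 26.03 tcp [ 0.6447 -0.3657  0.1084] yaw 1.31 z [-6.e-04  5.e-04 -1.e+00] F [-0.02  0.31 -1.06] gap 0.67 gf 33.2
wrist 16605 z 0.1596 c [ 653.1 -365.6] [42.  55.1]
t 26.08 tcp [ 0.6455 -0.3663  0.1101] yaw 1.31 z [ 0.0018 -0.0015 -1.    ] F [ 0.69 -0.77 -1.47] gap 0.672 gf 33.2
[-0.0006, -0.0004, 0.0751] [0, 0, np.float64(0.0001)] rows 1.4 0.0
```

Request:
{"op": "apply_moves", "data": {
  "claw": [-1,-1,-1,-1,-1],
  "travel": [
    [0,0,0.02],
    [0,0,0.045],
    [0,0,0.06],
    [0,0,0.07],
    [0,0,0.075]
  ],
  "turn": [
    [0,0,0],
    [0,0,0],
    [0,0,0],
    [0,0,0],
    [0,0,0]
  ]
}}

```text
t: 26.5
tcp_pos: [0.6446, -0.3656, 0.0488]
tool_rot: [1.0, 0.011, -0.0, -0.0]
force: [0.5, 0.1, -1.3]
finger_gap: 0.675
gripper_force: 33.2
```

Request:
{"op": "apply_moves", "data": {
  "claw": [-1,-1,-1,-1],
  "travel": [
    [0,0,0.001],
    [0,0,0.002],
    [0,0,0.003],
    [0,0,0.003]
  ],
  "turn": [
    [0,0,0],
    [0,0,0],
    [0,0,0],
    [0,0,0]
  ]
}}

```text
t: 26.83
tcp_pos: [0.6451, -0.3659, 0.0475]
tool_rot: [1.0, 0.011, 0.001, 0.0]
force: [0.2, -0.5, -0.6]
finger_gap: 0.671
gripper_force: 33.2
```

```bash
python3 - <<'E'
from jars import *
where();jars();where()
E
```

```text
t 26.83 tcp [ 0.6451 -0.3659  0.0475] yaw 1.31 z [ 0.0012 -0.001  -1.    ] F [ 0.21 -0.53 -0.62] gap 0.671 gf 33.2
wrist 16154 z 0.0986 c [ 653.3 -365.9] [41.6 56. ]
t 26.88 tcp [ 0.645  -0.3658  0.0474] yaw 1.31 z [ 1.e-03 -8.e-04 -1.e+00] F [-0.37  0.62 -1.61] gap 0.669 gf 33.2
```

Request:
{"op": "apply_moves", "data": {
  "claw": [-1,-1,-1,-1,-1],
  "travel": [
    [0,0,0.0015],
    [0,0,0.003],
    [0,0,0.004],
    [0,0,0.005],
    [0,0,0.005]
  ],
  "turn": [
    [0,0,0],
    [0,0,0],
    [0,0,0],
    [0,0,0],
    [0,0,0]
  ]
}}

```text
t: 27.3
tcp_pos: [0.6447, -0.3655, 0.0432]
tool_rot: [1.0, 0.011, 0.0, 0.0]
force: [-0.9, 2.4, 2.6]
finger_gap: 0.672
gripper_force: 33.7
```

Request:
{"op": "apply_moves", "data": {
  "claw": [0.75,0.75,0.75,0.75,0.75],
  "travel": [
    [0,0,0],
    [0,0,0],
    [0,0,0],
    [0,0,-0.02],
    [0,0,-0.06]
  ],
  "turn": [
    [0,0,0],
    [0,0,0],
    [0,0,0],
    [0,0,0],
    [0,0,0]
  ]
}}

```text
t: 27.72
tcp_pos: [0.6416, -0.3634, 0.0865]
tool_rot: [1.0, 0.011, -0.004, -0.003]
force: [1.7, -0.6, -0.1]
finger_gap: 0.874
gripper_force: 0.0
```

Request:
{"op": "apply_moves", "data": {
  "claw": [0.75,0.75,0.75,0.75,0.75],
  "travel": [
    [0,0,-0.05],
    [0,0,-0.1],
    [0,0,-0.15],
    [0,0,-0.18],
    [0,0,-0.18]
  ],
  "turn": [
    [0,0,0],
    [0,0,0],
    [0,0,0],
    [0,0,0],
    [0,0,0]
  ]
}}

```text
t: 28.13
tcp_pos: [0.648, -0.3681, 0.245]
tool_rot: [1.0, 0.012, 0.007, 0.005]
force: [0.4, -0.0, 1.0]
finger_gap: 0.877
gripper_force: 0.0
```

```bash
python3 - <<'E'
from jars import *
where();jars();jars('scene')
plan([(.63,-.17,.24,1.3),(.615,.03,.24,1.3),(.6057,.0924,.24,1.3)])
E
```

```text
t 28.13 tcp [ 0.648  -0.3681  0.245 ] yaw 1.33 z [ 0.0132 -0.0104 -0.9999] F [ 0.38 -0.04  1.02] gap 0.877 gf 0.0
wrist 1627 z 0.0945 c [ 645.7 -365.2] [55.1 55.8]
wrist 2208 z 0.0945 c [ 527.  -372.4] [56.2 55.8]
scene 328 z 0.0935 c [ 529.2 -371.4] [58.  52.2]
scene 382 z 0.0935 c [ 646.9 -363.8] [58.3 52.2]
scene 593 z 0.1014 c [674.  211.5] [56.5 53.9]
[-0.0134, -0.2454, -0.003] [0, 0, np.float64(0.0001)] rows 4.7 0.0
[-0.0131, -0.2504, -0.0] [0, 0, np.float64(-0.0)] rows 4.8 0.0
[-0.0099, -0.0782, -0.0] [0, 0, np.float64(-0.0)] rows 1.5 0.0
```

Request:
{"op": "apply_moves", "data": {
  "claw": [0,0,0,0,0],
  "travel": [
    [-0.014,-0.248,0],
    [-0.014,-0.248,0],
    [-0.014,-0.248,0],
    [-0.014,-0.248,0],
    [-0.014,-0.248,0]
  ],
  "turn": [
    [0,0,0],
    [0,0,0],
    [0,0,0],
    [0,0,0],
    [0,0,0]
  ]
}}

```text
t: 28.65
tcp_pos: [0.6266, -0.1636, 0.2324]
tool_rot: [1.0, 0.012, -0.003, -0.002]
force: [0.2, -0.3, 0.6]
finger_gap: 0.499
gripper_force: 0.0
```

Request:
{"op": "apply_moves", "data": {
  "claw": [0,0,0,0,0],
  "travel": [
    [-0.013,-0.05,0],
    [-0.013,-0.1,0],
    [-0.013,-0.15,0],
    [-0.013,-0.2,0],
    [-0.013,-0.25,0]
  ],
  "turn": [
    [0,0,0],
    [0,0,0],
    [0,0,0],
    [0,0,0],
    [0,0,0]
  ]
}}

```text
t: 29.07
tcp_pos: [0.612, 0.0342, 0.2327]
tool_rot: [1.0, 0.011, -0.002, -0.0]
force: [-0.2, -0.1, -0.2]
finger_gap: 0.501
gripper_force: 0.0
```

Request:
{"op": "apply_moves", "data": {
  "claw": [0,0,0,0],
  "travel": [
    [-0.01,-0.05,0],
    [-0.01,-0.076,0],
    [-0.01,-0.076,0],
    [-0.01,-0.076,0]
  ],
  "turn": [
    [0,0,0],
    [0,0,0],
    [0,0,0],
    [0,0,0]
  ]
}}

```text
t: 29.4
tcp_pos: [0.6031, 0.0941, 0.233]
tool_rot: [1.0, 0.013, -0.002, 0.0]
force: [-0.5, -1.5, -0.1]
finger_gap: 0.498
gripper_force: 0.0
```

```bash
python3 - <<'E'
from jars import *
where();s=snap('wrist');H=hsv(s).astype(int);P=cloud(s);z=P[...,2]
tb=(H[...,0]>=4)&(H[...,0]<=18)&(H[...,1]>180)&(z>.095)&(z<.11)&(P[...,1]>.05)&(P[...,1]<.13)
print(rect(P[tb]));jars(s=s)
plan([(.605,.0924,.077,1.3)])
E
```

```text
t 29.4 tcp [0.6031 0.0941 0.233 ] yaw 1.48 z [-3.6e-03 -4.0e-04 -1.0e+00] F [-0.46 -1.48 -0.09] gap 0.498 gf 0.0
((665.8770141601562, 84.27266693115234), (17.615144729614258, 180.1244354248047), 82.16744232177734)
wrist 4051 z 0.1025 c [671.8 213. ] [55.9 55.9]
[0.0017, 0.0005, 0.1953] [0, 0, np.float64(0.0004)] rows 3.7 0.0
```

Request:
{"op": "apply_moves", "data": {
  "claw": [0,0,0,0,0],
  "travel": [
    [0.001,0.001,0.05],
    [0.001,0.001,0.1],
    [0.001,0.001,0.145],
    [0.001,0.001,0.18],
    [0.001,0.001,0.194]
  ],
  "turn": [
    [0,0,0],
    [0,0,0],
    [0,0,0],
    [0,0,0],
    [0,0,0]
  ]
}}

```text
t: 29.87
tcp_pos: [0.6021, 0.09, 0.0745]
tool_rot: [1.0, 0.01, -0.005, -0.0]
force: [-0.8, -0.4, -0.2]
finger_gap: 0.494
gripper_force: 0.0
```

Request:
{"op": "apply_moves", "data": {
  "claw": [-1,-1,-1,-1,-1],
  "travel": [
    [0,0,0],
    [0,0,0],
    [0,0,0],
    [0,0,0],
    [0,0,0]
  ],
  "turn": [
    [0,0,0],
    [0,0,0],
    [0,0,0],
    [0,0,0],
    [0,0,0]
  ],
  "newtons": 40
}}

```text
t: 30.28
tcp_pos: [0.6066, 0.0924, 0.0807]
tool_rot: [1.0, 0.011, 0.002, -0.0]
force: [0.9, 2.7, -5.4]
finger_gap: 0.109
gripper_force: 41.7
```

Request:
{"op": "apply_moves", "data": {
  "claw": [-1,-1,-1,-1,-1],
  "travel": [
    [0,-0.008,0],
    [0,-0.02,0],
    [0,-0.035,0],
    [0,-0.053,0],
    [0,-0.072,0]
  ],
  "turn": [
    [0,0,0],
    [0,0,0],
    [0,0,0],
    [0,0,0],
    [0,0,0]
  ]
}}

```text
t: 30.7
tcp_pos: [0.6053, 0.1506, 0.0807]
tool_rot: [1.0, 0.011, 0.002, 0.0]
force: [2.4, -4.3, 1.4]
finger_gap: 0.11
gripper_force: 42.7
```

```bash
python3 - <<'E'
from jars import *
where()
E
```

```text
t 30.7 tcp [0.6053 0.1506 0.0807] yaw 1.31 z [ 3.3e-03 -5.0e-04 -1.0e+00] F [ 2.42 -4.35  1.36] gap 0.11 gf 42.7
```

Request:
{"op": "apply_moves", "data": {
  "claw": [-1,-1,-1,-1,-1],
  "travel": [
    [0,-0.02,0],
    [0,-0.04,0],
    [0,-0.058,0],
    [0,-0.072,0],
    [0,-0.082,0]
  ],
  "turn": [
    [0,0,0],
    [0,0,0],
    [0,0,0],
    [0,0,0],
    [0,0,0]
  ]
}}

```text
t: 31.12
tcp_pos: [0.6038, 0.2176, 0.0806]
tool_rot: [1.0, 0.012, 0.002, -0.0]
force: [2.6, -3.4, 6.2]
finger_gap: 0.109
gripper_force: 43.3
```

Request:
{"op": "apply_moves", "data": {
  "claw": [-1,-1,-1,-1,-1],
  "travel": [
    [0,-0.003,0],
    [0,-0.006,0],
    [0,-0.008,0],
    [0,-0.01,0],
    [0,-0.01,0]
  ],
  "turn": [
    [0,0,0],
    [0,0,0],
    [0,0,0],
    [0,0,0],
    [0,0,0]
  ]
}}

```text
t: 31.53
tcp_pos: [0.6037, 0.2224, 0.0807]
tool_rot: [1.0, 0.012, 0.001, 0.001]
force: [3.4, -6.9, 6.8]
finger_gap: 0.109
gripper_force: 43.4
```

```bash
python3 - <<'E'
from jars import *
where();jars('top')
E
```

```text
t 31.53 tcp [0.6037 0.2224 0.0807] yaw 1.36 z [ 0.0029 -0.0021 -1.    ] F [ 3.39 -6.9   6.83] gap 0.109 gf 43.4
top 405 z 0.0957 c [ 644.2 -364.5] [51.7 56.6]
top 393 z 0.0958 c [ 525.9 -371.3] [52.1 54.6]
```

Request:
{"op": "apply_moves", "data": {
  "claw": [-1,-1,-1,-1,-1],
  "travel": [
    [0,-0.001,0],
    [0,-0.002,0],
    [0,-0.003,0],
    [0,-0.003,0],
    [0,-0.003,0]
  ],
  "turn": [
    [0,0,0],
    [0,0,0],
    [0,0,0],
    [0,0,0],
    [0,0,0]
  ]
}}

```text
t: 32.0
tcp_pos: [0.6037, 0.2224, 0.0806]
tool_rot: [1.0, 0.012, 0.001, 0.003]
force: [2.8, -12.1, 7.6]
finger_gap: 0.106
gripper_force: 43.5
```

Request:
{"op": "apply_moves", "data": {
  "claw": [0,0,0,0,0],
  "travel": [
    [0,0,0],
    [0,0,0],
    [0,0,0],
    [0,0,-0.03],
    [0,0,-0.07]
  ],
  "turn": [
    [0,0,0],
    [0,0,0],
    [0,0,0],
    [0,0,0],
    [0,0,0]
  ]
}}

```text
t: 32.42
tcp_pos: [0.5981, 0.226, 0.1318]
tool_rot: [1.0, 0.012, -0.006, 0.0]
force: [0.2, 0.0, -0.5]
finger_gap: 0.499
gripper_force: 0.0
```

Request:
{"op": "apply_moves", "data": {
  "claw": [0,0,0,0,0],
  "travel": [
    [0,0.02,-0.05],
    [0,0.06,-0.1],
    [0,0.1,-0.13],
    [0,0.15,-0.14],
    [0,0.19,-0.14]
  ],
  "turn": [
    [0,0,0],
    [0,0,0],
    [0,0,0],
    [0,0,0],
    [0,0,0]
  ]
}}

```text
t: 32.83
tcp_pos: [0.6066, 0.074, 0.2506]
tool_rot: [1.0, 0.013, 0.003, -0.0]
force: [0.5, -0.1, 0.7]
finger_gap: 0.5
gripper_force: 0.0
```

Request:
{"op": "apply_moves", "data": {
  "claw": [0,0,0,0,0],
  "travel": [
    [-0.03,0.05,0],
    [-0.06,0.1,0],
    [-0.09,0.15,0],
    [-0.11,0.18,0],
    [-0.11,0.18,0]
  ],
  "turn": [
    [0,0,0],
    [0,0,0],
    [0,0,0],
    [0,0,0],
    [0,0,0]
  ]
}}

```text
t: 33.25
tcp_pos: [0.5169, -0.0759, 0.2466]
tool_rot: [1.0, 0.009, -0.003, 0.0]
force: [-0.5, 0.5, 0.4]
finger_gap: 0.496
gripper_force: 0.0
```

```bash
python3 - <<'E'
from jars import *
where();s=snap('scene','sc9');jars(s=s);import meas;meas.run(s);meas.run(snap('top'))
E
```

```text
t 33.25 tcp [ 0.5169 -0.0759  0.2466] yaw 1.03 z [-5.5e-03 -1.0e-04 -1.0e+00] F [-0.48  0.52  0.4 ] gap 0.496 gf 0.0
wrist 326 z 0.0934 c [ 529.4 -370.5] [57.5 54.4]
wrist 381 z 0.0936 c [ 647.  -364.3] [57.4 53.8]
lid px 148.0 165.0 n 281 med [ 0.5282 -0.3717  0.0936] rect [ 529.1 -370.5] [57.  54.3] 21.9 zmax 0.098
lid px 124.0 199.0 n 339 med [ 0.6476 -0.3652  0.0938] rect [ 645.5 -363.8] [56.7 52.8] 6.0 zmax 0.098
tab px 148.0 166.0 n 288 med [ 0.5297 -0.3709  0.0936] rect [ 529.4 -370.5] [57.5 54.4] 21.3 zmax 0.098
tab px 124.0 200.0 n 349 med [ 0.6481 -0.3641  0.0937] rect [ 647.3 -364.6] [57.4 53. ] 40.8 zmax 0.098
tab px 166.0 256.0 n 154 med [ 0.7598 -0.1821  0.1014] rect [ 752.7 -190.9] [37.6 48.7] 28.8 zmax 0.115
tab px 370.0 262.0 n 93 med [0.6098 0.2222 0.103 ] rect [604.3 221.8] [60.4  7.6] 2.4 zmax 0.107
tab px 265.0 296.0 n 32 med [0.7652 0.0467 0.1006] rect [766.6  46.7] [21.9 12.5] 29.3 zmax 0.11
tab px 280.0 301.0 n 122 med [0.7676 0.0795 0.1014] rect [765.6  78.2] [33.1 38.6] 57.5 zmax 0.114
pin px 441.0 198.0 n 154 med [0.4332 0.3275 0.1707] rect [427.1 327.6] [1
[... 862 characters left out ...]
27.0 176.0 n 402 med [ 0.6441 -0.3645  0.0954] rect [ 644.3 -364.5] [51.8 55. ] 30.7 zmax 0.102
tab px 182.0 188.0 n 77 med [0.6014 0.2206 0.1053] rect [600.5 221. ] [56.1  7.7] 1.6 zmax 0.109
tab px 432.0 224.0 n 370 med [ 0.5275 -0.3725  0.0957] rect [ 526.1 -371.2] [52.2 54.1] 25.8 zmax 0.101
pin px 120.0 262.0 n 47 med [0.4236 0.326  0.1837] rect [424.4 326.6] [14.1 14.1] 81.9 zmax 0.189
bracket px 127.0 262.0 n 845 med [0.4333 0.3284 0.1284] rect [421.4 181.8] [365.8  80.7] 88.3 zmax 1.196
keeper px 189.0 265.0 n 52 med [0.4253 0.2081 0.0324] rect [426.4 208.3] [37.1  1.9] 1.0 zmax 0.06
roof px 118.0 182.0 n 5234 med [0.6096 0.3606 0.1334] rect [597.8 355.8] [269.2 119.3] 1.2 zmax 0.139
```

View pics/sc9.png

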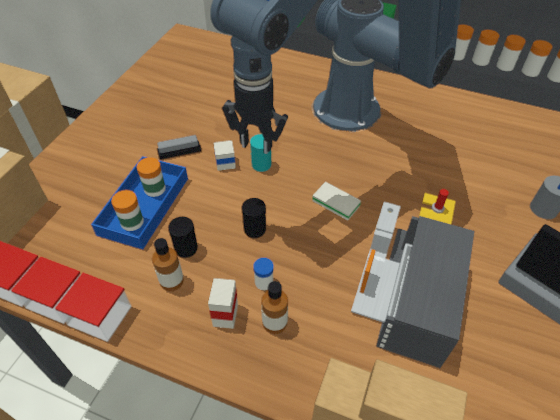

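The scene view shows both empties upright in the crate at (150,178) and (127,210). The tray is shut with its tab back at (370,262), and the pin is parked at (441,200). The bystanders are unmoved, so I hand the job in.

```bash
python3 -c "
from station import manip
print(manip.sign_off())"
```

```text
the job is handed in; nothing more can be done
None
```

The job is handed in, and no verdict was reported back: the pin hangs in the bracket notch, the one full jar stands in the tray, which is pushed home to its stop, both empties stand upright in the blue crate, and the other things look unmoved.

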